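# Hang the washed tumblers on the drying pegs behind the guard

### The arm

A 6-joint arm with a two-finger parallel gripper is mounted at the origin on the work surface. World frame = base frame: x ahead of the robot, y to its left, z up, the work surface at z = 0. Lengths are in m, angles in rad, forces in N, time in s.
With the tool pointing down it reaches from about 0.375 to 0.975 m from the base axis. Payload 3.8 kg.
Tool frame: the origin (TCP) lies at the very end of the fingers, on their centre line; the grasp point (between the pads) lies 19 mm behind it; z points along the fingers, y is the line along which they close (so a half turn about z gives the same grasp; the last joint's range is limited). The gripper opens to 85 mm and grips with 20 to 120 N. Pads are 22 mm wide; open, the fingers measure 114 mm over their backs; the gripper's body (76 mm by 85 mm) begins 54 mm behind the grasp point. The pads swing forward as they close: fully open they stand 13 mm farther back than shut.
Start: joints at [-1.301, 0.264, 1.604, -0, 1.274, -0.037], TCP at [0.204, -0.643, 0.231] pointing down, gripper open.
Joint ranges: [-2.63, 2.63], [-0.94, 2.18], [0.31, 2.57], [-1.31, 4.45], [0, 2.66], [-2.55, 2.55]. Speed limits (rad/s): [2.57, 2.57, 3.14, 3.14, 3.14, 3.14].

### API

Orientations are given as a rotation vector (axis times angle).
In Python, from workcell import monitor, viewer, workorder gives the robot as it stands.
- The arm moves only by the tool jog_arm, never from a script. Its argument "commands" is a list of rows, each an object with "travel": the shift along the tool's x, y, z in mm, a list of three; "rot": the turn, a rotation vector about the tool's x, y, z in degrees, a list of three; "claw": the closure in counts, from 0 (fully open) to 255 (shut). A call has exactly 5 rows; each row shifts and turns the commanded pose from where the row before left it, along the tool's axes as they then stand; what a row does not reach is not made up. A row lasts 1/10 s, in which the tool goes at most 50 mm and 8.59 degrees, less where a joint would pass 70% of its speed; a pose out of reach is approached as far as the arm can. A call is refused whole if a number of a shift passes 50 or a number of a turn 8.59, either way. A call with a gripper value outside its range is refused whole. The fingers move at their own pace and stop on an object; "force" is the grip in N (left out, the last holds). Time passes only in rows, so rows that do not move let the fingers close, or fill a call up. It gives the time, the measured TCP pose, the force, the opening and the grip force at its end, in the units of the state.
- monitor.read_state(): the state, without advancing time (a new reading comes with each control period).
- viewer.read_camera(name): name is "scene" or "top"; returns a dict with "color" (400x640x3 uint8, blue, green, red), "camera_matrix" (3x3 intrinsics, pixels), "k1" (the pictures are not rectified: a ray, as slopes to the right and down, at radius r is drawn at 1 + k1 r^2 times it, then the intrinsics apply), "R" (3x3) and "t" (3): a world point X has camera coordinates R X + t. Camera axes: x right, y down, z forward; pixel columns grow to the right and rows downward; lengths in m; the calibration is good to about 2 mm. A picture is of the moment at which its call begins. There is no depth.
- workorder.finish_job(): hands the job in; it is judged then, once.
The state is a dict: "time": time; "q": joint angles; "joint_vel": joint speeds; "joint_torque": joint torques, N m; "tool_pos": TCP position; "tcp_rot": TCP orientation; "wrist_force": force on the tool from outside, world axes, zero at the start; "torque": the same for the moment, N m; "width": opening from 0.0 (shut) to 1.0 (fully open); "grip_force": force on a finger pad.
Only numpy, scipy, OpenCV 4.12 (cv2) and the standard library are available. Lean on these libraries where they do the work, as an engineer would, in place of code of your own. Each camera call takes 0.05 s, during which the arm holds its last target. There are 200 camera calls.

### The job

The washed square tumblers are lying on their sides on the round tray: slide the drying stand's clear guard fully open, turn each tumbler mouth down and put it over a drying peg of its own so that its rim sits flat on the stand's base, then slide the guard fully shut again. There are two or three tumblers. Leave everything else on the table where it is.

Things in the scene. Friction and masses are not known exactly. Their poses are not given: they have to be found in the camera images.
- stand: fixed bamboo drying stand. Origin: centre of its underside; x to its back, y along the peg row, z up; yaw within 0.12 rad. Base board 150 (x) x 320 (y) x 15 mm; three pegs 18 mm thick, 62 mm tall at x = 20 mm, y = -100, 0, +100 mm; back board from x = 65 mm, top 85 mm above the table; guard track at x = -55 mm, running on to y = +500 mm. No roof or side walls
- peg0 (a point): centre of the tip of the peg at y = -100 mm of the stand, 77 mm above the table (62 mm above the base board). A tumbler hung on it rests with its rim on the base board, its underside then 110 mm above the table
- peg1 (a point): centre of the tip of the peg at y = 0 mm of the stand, 77 mm above the table (62 mm above the base board). A tumbler hung on it rests with its rim on the base board, its underside then 110 mm above the table
- peg2 (a point): centre of the tip of the peg at y = +100 mm of the stand, 77 mm above the table (62 mm above the base board). A tumbler hung on it rests with its rim on the base board, its underside then 110 mm above the table
- guard (a joint): how far the guard has slid open along the stand's +y, in m: 0 fully shut (covers the peg row), 0.33 fully open (end stop). A clear upright panel 300 mm long, 6 mm thick, upper edge 93 mm above the table, at the stand's x = -55 mm; friction about 1.2 N, damping 4 N per m/s; stays where it is left. Starts shut or up to 70 mm open
- guard_handle (a point): centre of the top face of the guard's handle, 135 mm above the table: a dark wooden post 18 x 18 mm, sides parallel to the stand's x and y, that rises 42 mm from the panel's upper edge, 130 mm to the -y side of the panel's middle; it moves with the guard along the stand's y
- tray: fixed round red tray, 430 mm across, floor 5 mm above the table, rim 12 mm above the table. Origin: centre of its underside; x points roughly away from the robot; the tumblers lie side by side across it along its y, about 130 mm apart, their mouths fanned out a little
- cup0: white porcelain square tumbler, outside 50 x 50 mm, 95 mm tall, walls 4 mm, floor 6 mm (inside 42 x 42 x 89 mm deep), about 160 g. Origin: centre of its underside; z axis from the floor out through the mouth, x and y square to the sides. Starts lying on a flat side on the tray, mouth away from the robot, within 0.35 rad of the tray's x axis. May be absent
- cup1: white porcelain square tumbler, outside 50 x 50 mm, 95 mm tall, walls 4 mm, floor 6 mm (inside 42 x 42 x 89 mm deep), about 160 g. Origin: centre of its underside; z axis from the floor out through the mouth, x and y square to the sides. Starts lying on a flat side on the tray, mouth away from the robot, within 0.35 rad of the tray's x axis. May be absent
- cup2: white porcelain square tumbler, outside 50 x 50 mm, 95 mm tall, walls 4 mm, floor 6 mm (inside 42 x 42 x 89 mm deep), about 160 g. Origin: centre of its underside; z axis from the floor out through the mouth, x and y square to the sides. Starts lying on a flat side on the tray, mouth away from the robot, within 0.35 rad of the tray's x axis. May be absent
- bowl: blue ceramic lidded bowl, 108 mm across, 74 mm tall, bystander; origin at the centre of its underside
- dish: shallow aluminium dish, 110 mm across, 22 mm tall, bystander; origin at the centre of its underside
- chopstick0: bamboo chopstick, 225 x 7 x 7 mm, lying along its x, bystander; origin at the middle of its underside
- chopstick1: the other chopstick, same size, bystander
- shaker: small steel salt shaker, 36 mm across, 55 mm tall, bystander; origin at the centre of its underside
- mug: terracotta mug, 80 mm across, 90 mm tall, handle to its +y, bystander; origin at the centre of its underside
- jar: closed amber glass jar, 70 mm across, 100 mm tall, bystander; origin at the centre of its underside
Things that resemble listed ones, but are neither listed nor needed, are in the scene too. Leave any purple or yellow look-alike of the cup2 alone.

How it is judged:
By the outcome, as a careful person would: the job done as asked, in the order asked, and still so for the second after the job is handed in, with the robot touching nothing.
Of cup0, cup1, cup2 only 2 to 3 are there at a start; the rules pass over those that are not, and their reading is None.
At some moment in a run one of cup0, cup1, cup2 may be knocked a few centimetres aside while the robot is not near it.
It also fails if it takes over 210 s, if anything falls off the work surface, if the arm or the gripper's body presses on something with over 40 N, if the wrist force passes 120 N, or if a joint passes its speed limit or range.

## Working session

There is one attempt and no reset: what is moved stays moved. The work goes in short steps, Python scripts to look and compute and a tool call to move; the robot and the scene stay as the last step left them, time stands still between calls to the robot, and variables do not carry over. Pictures are saved under pics/ and viewed, at most 14 in all, crops included, and the job is handed in when it is done.

Besides the shell and the picture viewer there is one more tool, called after "Emit:" as name(argument=value, ...), one argument or row to a line, values as JSON. jog_arm: Moves the arm, as the interface text tells. Its arguments: {"type":"object","properties":{"commands":{"type":"array","items":{"type":"object","properties":{"travel":{"type":"array","items":{"type":"number"}},"rot":{"type":"array","items":{"type":"number"}},"claw":{"type":"number"}}}},"force":{"type":"number"}},"required":["commands"]}

```bash
mkdir -p pics
cat > h.py <<'E'
import numpy as np, cv2
from workcell import monitor, viewer, workorder
from scipy.spatial.transform import Rotation as Ro
def cam(n, save=None):
    c=viewer.read_camera(n)
    if save: cv2.imwrite(f'pics/{save}.png',c['color'])
    return c
def ray(c,u,v):
    K=np.array(c['camera_matrix']);d=np.array([(u-K[0,2])/K[0,0],(v-K[1,2])/K[1,1]]);s=d.copy()
    for _ in range(20): s=d/(1+c['k1']*(s@s))
    R=np.array(c['R']);o=-R.T@np.array(c['t']);return o,R.T@np.r_[s,1]
def onz(c,u,v,z):
    o,d=ray(c,u,v);return o+d*(z-o[2])/d[2]
def proj(c,X):
    p=np.array(c['R'])@np.array(X)+np.array(c['t']);s=p[:2]/p[2];s=s*(1+c['k1']*(s@s));K=np.array(c['camera_matrix'])
    return np.array([K[0,0]*s[0]+K[0,2],K[1,1]*s[1]+K[1,2]])
E
ls
python3 - <<'E'
from h import *
for n in('scene','top'):
    c=cam(n,n+'0');o,_=ray(c,320,200);print(n,o,np.array(c['camera_matrix'])[0,0],c['k1'])
print(monitor.read_state())
E
```

```text
h.py
pics
scene [ 1.44274412 -0.31609984  0.83608948] 415.2467463665092 -0.02699431408616289
top [ 0.36161995 -0.0891026   1.81988136] 514.2953725861493 -0.08384579556212511
{'time': 0.1, 'q': array([-1.30093527e+00,  2.64664184e-01,  1.60528376e+00,  5.12888310e-06,
        1.27373373e+00, -3.69003889e-02]), 'joint_vel': array([ 0.00059364, -0.00294203, -0.00156164, -0.0010157 , -0.00015481,
       -0.0002583 ]), 'joint_torque': array([-1.12572048e-03, -5.16712260e+01, -3.68590486e+01, -2.08666634e-04,
        6.34718963e-03, -7.57206112e-05]), 'tool_pos': array([ 0.20364612, -0.64281934,  0.23007072]), 'tcp_rot': array([-3.10266032e+00, -4.79653203e-01,  3.73461555e-04]), 'wrist_force': array([ 0.48589702, -0.119072  ,  0.12084868]), 'torque': array([ 0.00159718, -0.03166992, -0.03462997]), 'grip_force': 0.0, 'width': 0.998910299687708}
```

View pics/top0.png

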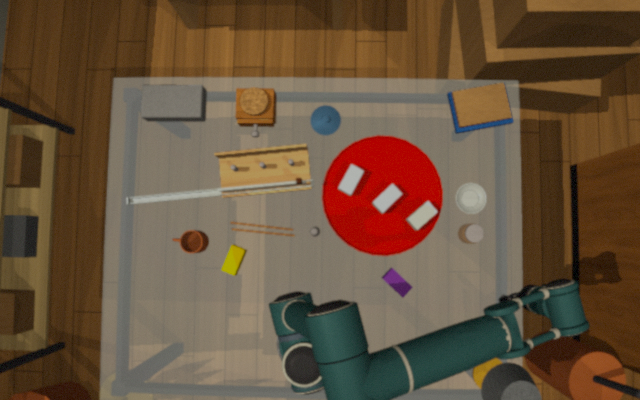

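View pics/scene0.png

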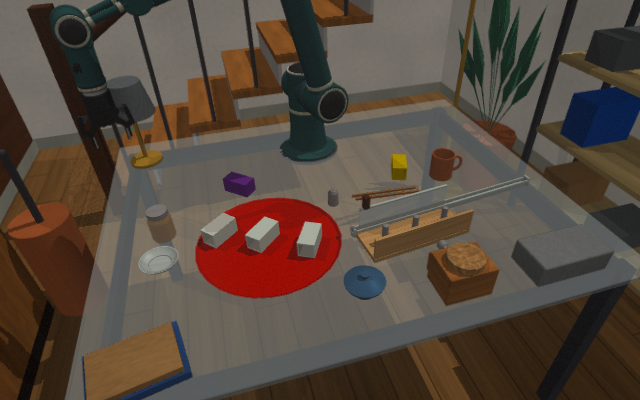

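The top view shows three white tumblers at about (351,180), (388,198) and (422,216). The purple (397,282) and yellow (234,260) blocks are look-alikes. The stand is around (265,170), with the handle near (299,182). I'll enlarge this to confirm, and measure.

```bash
cat > cups.py <<'E'
from h import *
def cups(c):
    # top face z=.055 outline of white blobs on tray
    b=c['color'].astype(int);m=((b.min(2)>120)&(b.max(2)-b.min(2)<60)).astype(np.uint8)
    hsv=cv2.cvtColor(c['color'],cv2.COLOR_BGR2HSV)
    red=((hsv[...,1]>200)&((hsv[...,0]<6)|(hsv[...,0]>174))&(hsv[...,2]>90)).astype(np.uint8)
    cs,_=cv2.findContours(red,0,2);t=max(cs,key=cv2.contourArea);hull=np.zeros_like(red);cv2.drawContours(hull,[cv2.convexHull(t)],-1,1,-1)
    out=[];cs,_=cv2.findContours(m*hull,0,cv2.CHAIN_APPROX_NONE)
    for k in cs:
        if cv2.contourArea(k)<60: continue
        P=np.array([onz(c,*p,.055)[:2] for p in k[:,0].astype(float)],np.float32)
        (cx,cy),(w,h),a=cv2.minAreaRect(P);a=np.deg2rad(a)
        if w<h:a+=np.pi/2
        a=(a+np.pi/2)%np.pi-np.pi/2
        M=cv2.moments(k);out.append((M['m10']/M['m00'],M['m01']/M['m00'],cx,cy,max(w,h),min(w,h),a))
    P=np.array([onz(c,*p,.005)[:2] for p in t[:,0].astype(float)],np.float32);print('tray',cv2.minEnclosingCircle(P))
    return out
E
python3 - <<'E'
from cups import *
c=cam('top');s=cam('scene')
for o in cups(c): print(np.round(o,3))
a=cv2.resize(c['color'][130:270,205:455],None,fx=3.2,fy=3.2,interpolation=cv2.INTER_CUBIC)
cv2.imwrite('pics/ctop.png',a[:, :800])
b=cv2.resize(s['color'][160:280,340:540],None,fx=4,fy=4,interpolation=cv2.INTER_CUBIC);cv2.imwrite('pics/cscene.png',b)
E
```

```text
tray ((0.5236438512802124, -0.2492324709892273), 0.21193529665470123)
[ 4.22107e+02  2.14853e+02  4.51000e-01 -3.83000e-01  9.60000e-02
  5.00000e-02 -8.46000e-01]
[ 3.86952e+02  1.97794e+02  5.10000e-01 -2.62000e-01  9.60000e-02
  5.10000e-02 -7.75000e-01]
[ 3.50527e+02  1.79238e+02  5.71000e-01 -1.36000e-01  9.70000e-02
  5.20000e-02 -4.86000e-01]
```

View pics/ctop.png

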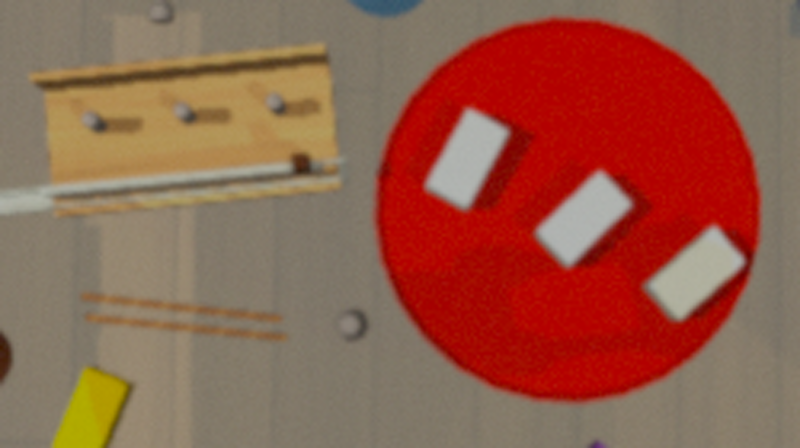

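View pics/cscene.png

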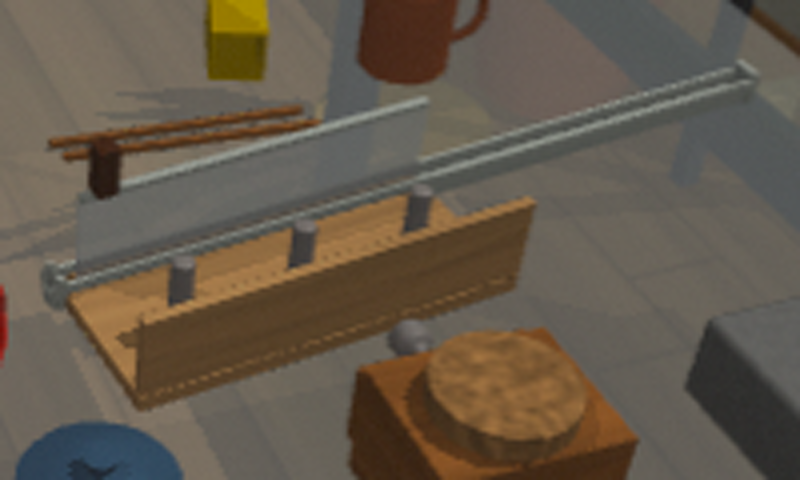

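The crops show the three pegs at top-view crop (93,121), (183,112) and (275,102), with the dark handle at (301,163). The white candidates on the tray look like the tumblers, but the right one is creamier, so I'll check its colour and mouth.

Run:
```python
from h import *
c=cam('top');s=cam('scene')
def tri(a,b):
    o1,d1=ray(c,*a);o2,d2=ray(s,*b);t=np.linalg.lstsq(np.c_[d1,-d2],o2-o1,rcond=None)[0];p,q=o1+t[0]*d1,o2+t[1]*d2
    return (p+q)/2,np.linalg.norm(p-q)
f=lambda u,v:(205+u/3.2,130+v/3.2); g=lambda u,v:(340+u/4,160+v/4)
for n,a,b,z in(('p0',(275,102),(183,262),.077),('p1',(183,112),(304,226),.077),('p2',(93,121),(422,189),.077),('h',(301,163),(106,142),.135)):
    X,e=tri(f(*a),g(*b));print(n,X.round(4),round(e,4),'top',onz(c,*f(*a),z).round(4),'scene',onz(s,*g(*b),z).round(4))
for p in((422,215),(387,198),(351,179)): print(c['color'][p[1]-3:p[1]+4,p[0]-3:p[0]+4].reshape(-1,3).mean(0))
cv2.imwrite('pics/csc2.png',cv2.resize(s['color'][200:270,190:340],None,fx=5,fy=5,interpolation=cv2.INTER_CUBIC))
```

```text
p0 [0.6272 0.0716 0.0693] 0.0026 top [0.6256 0.0697 0.077 ] scene [0.6357 0.069  0.077 ]
p1 [0.6154 0.1708 0.0681] 0.0025 top [0.6136 0.1683 0.077 ] scene [0.6252 0.1664 0.077 ]
p2 [0.605  0.2694 0.0705] 0.0059 top [0.6028 0.2653 0.077 ] scene [0.6125 0.2675 0.077 ]
h [0.5546 0.038  0.1311] 0.0034 top [0.5536 0.0361 0.135 ] scene [0.5598 0.0378 0.135 ]
[157.83673469 175.3877551  175.53061224]
[175.44897959 178.28571429 175.46938776]
[175.14285714 178.79591837 175.83673469]
```

View pics/csc2.png

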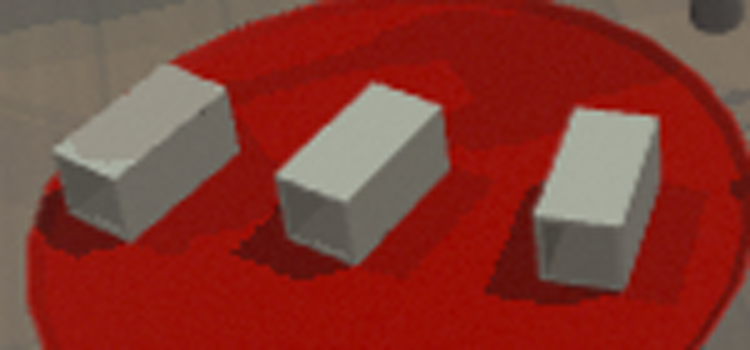

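All three are hollow white tumblers with their mouths away from the robot; the cream tint on one is lighting. The yellow and purple blocks stay untouched. Next I'll plan the guard approach.

```bash
cat > plan.py <<'E'
from h import *
def target(down_tilt, az, yclose=None, flip=0):
    """tool z = tilted from down by down_tilt (rad) towards azimuth az; tool y horizontal (az+90deg), flip: half turn about z"""
    z=np.array([np.sin(down_tilt)*np.cos(az),np.sin(down_tilt)*np.sin(az),-np.cos(down_tilt)])
    y=np.array([-np.sin(az),np.cos(az),0])*(-1 if flip else 1)
    return Ro.from_matrix(np.c_[np.cross(y,z),y,z])
def plan(pos,rot,n,claw=None,lift=None):
    s=monitor.read_state();p=np.array(s['tool_pos']);R=Ro.from_rotvec(s['tcp_rot'])
    pos=np.array(pos); rv=(R.inv()*rot).as_rotvec()
    print('dist',np.linalg.norm(pos-p).round(3),'ang',np.rad2deg(np.linalg.norm(rv)).round(1),'q',np.round(s['q'],2))
    dr=np.round(np.rad2deg(rv)/n,1); rows=[]
    for i in range(n):
        tgt=p+(pos-p)/(n-i); d=np.round(R.inv().apply(tgt-p)*1000)
        rows.append('{"travel":%s,"rot":%s}'%([int(x) for x in d],[float(x) for x in dr]))
        p=p+R.apply(d/1000); R=R*Ro.from_rotvec(np.deg2rad(dr))
    for i in range(0,n,5): print('['+','.join(rows[i:i+5])+']')
    print('end',p.round(4))
E
python3 - <<'E'
from plan import *
s=monitor.read_state();print(Ro.from_rotvec(s['tcp_rot']).as_matrix().round(2))
a=.116
# tool y along stand x: az = a-90deg
for f in(0,1): plan((.555,.037,.20),target(0,a-np.pi/2,flip=f),20)
E
```

```text
[[ 0.95  0.3  -0.  ]
 [ 0.3  -0.95  0.  ]
 [ 0.   -0.   -1.  ]]
dist 0.766 ang 79.1 q [-1.3   0.26  1.6  -0.    1.27 -0.04]
[{"travel":[27, -27, 2],"rot":[-0.0, -0.0, -4.0]},{"travel":[29, -25, 2],"rot":[-0.0, -0.0, -4.0]},{"travel":[31, -23, 2],"rot":[-0.0, -0.0, -4.0]},{"travel":[32, -21, 1],"rot":[-0.0, -0.0, -4.0]},{"travel":[33, -19, 2],"rot":[-0.0, -0.0, -4.0]}]
[{"travel":[35, -16, 1],"rot":[-0.0, -0.0, -4.0]},{"travel":[36, -14, 2],"rot":[-0.0, -0.0, -4.0]},{"travel":[37, -11, 1],"rot":[-0.0, -0.0, -4.0]},{"travel":[37, -9, 2],"rot":[-0.0, -0.0, -4.0]},{"travel":[38, -6, 1],"rot":[-0.0, -0.0, -4.0]}]
[{"travel":[38, -3, 2],"rot":[-0.0, -0.0, -4.0]},{"travel":[38, -1, 1],"rot":[-0.0, -0.0, -4.0]},{"travel":[38, 2, 2],"rot":[-0.0, -0.0, -4.0]},{"travel":[38, 5, 1],"rot":[-0.0, -0.0, -4.0]},{"travel":[38, 7, 2],"rot":[-0.0, -0.0, -4.0]}]
[{"travel":[37, 10, 1],"rot":[-0.0, -0.0, -4.0]},{"travel":[36, 12, 2],"rot":[-0.0, -0.0, -4.0]},{"travel":[35, 15, 1],"rot":[-0.0, -0.0, -4.0]},{"travel":[34, 17, 2],"rot":[-0.0, -0.0, -4.0]},{"travel":[33, 19, 1],"rot":[-0.0, -0.0, -4.0]}]
end
[... 364 characters left out ...]
5.0]},{"travel":[10, -37, 2],"rot":[-0.0, 0.0, 5.0]},{"travel":[7, -38, 1],"rot":[-0.0, 0.0, 5.0]},{"travel":[3, -38, 2],"rot":[-0.0, 0.0, 5.0]},{"travel":[0, -38, 1],"rot":[-0.0, 0.0, 5.0]}]
[{"travel":[-4, -38, 2],"rot":[-0.0, 0.0, 5.0]},{"travel":[-7, -38, 1],"rot":[-0.0, 0.0, 5.0]},{"travel":[-10, -37, 2],"rot":[-0.0, 0.0, 5.0]},{"travel":[-13, -36, 1],"rot":[-0.0, 0.0, 5.0]},{"travel":[-16, -35, 2],"rot":[-0.0, 0.0, 5.0]}]
[{"travel":[-19, -33, 1],"rot":[-0.0, 0.0, 5.0]},{"travel":[-22, -31, 2],"rot":[-0.0, 0.0, 5.0]},{"travel":[-25, -29, 1],"rot":[-0.0, 0.0, 5.0]},{"travel":[-27, -27, 2],"rot":[-0.0, 0.0, 5.0]},{"travel":[-30, -24, 1],"rot":[-0.0, 0.0, 5.0]}]
end [0.5545 0.037  0.2002]
```

Emit:
jog_arm(
  commands=[
    {"travel": [27,-27,2],"rot": [0,0,-4]},
    {"travel": [29,-25,2],"rot": [0,0,-4]},
    {"travel": [31,-23,2],"rot": [0,0,-4]},
    {"travel": [32,-21,1],"rot": [0,0,-4]},
    {"travel": [33,-19,2],"rot": [0,0,-4]},
  ],
)

```text
$.commands[0]: bad value
```

Emit:
jog_arm(
  commands=[
    {"travel": [35,-16,1],"rot": [0,0,-4]},
    {"travel": [36,-14,2],"rot": [0,0,-4]},
    {"travel": [37,-11,1],"rot": [0,0,-4]},
    {"travel": [37,-9,2],"rot": [0,0,-4]},
    {"travel": [38,-6,1],"rot": [0,0,-4]},
  ],
)

```text
$.commands[0]: bad value
```

Emit:
jog_arm(
  commands=[
    {"travel": [38,-3,2],"rot": [0,0,-4]},
    {"travel": [38,-1,1],"rot": [0,0,-4]},
    {"travel": [38,2,2],"rot": [0,0,-4]},
    {"travel": [38,5,1],"rot": [0,0,-4]},
    {"travel": [38,7,2],"rot": [0,0,-4]},
  ],
)

```text
$.commands[0]: bad value
```

Emit:
jog_arm(
  commands=[
    {"travel": [37,10,1],"rot": [0,0,-4]},
    {"travel": [36,12,2],"rot": [0,0,-4]},
    {"travel": [35,15,1],"rot": [0,0,-4]},
    {"travel": [34,17,2],"rot": [0,0,-4]},
    {"travel": [33,19,1],"rot": [0,0,-4],"claw": 80},
  ],
)

```text
$.commands[0]: bad value
```

Run:
```python
from plan import *
a=.116
s=monitor.read_state();print(s['tool_pos'],s['width'])
plan((.556,.037,.106),target(0,a-np.pi/2),5)
c=cam('scene');cv2.imwrite('pics/h1.png',cv2.resize(c['color'][80:280,260:500],None,fx=3,fy=3))
```

```text
[ 0.20377882 -0.6432273   0.23076838] 0.9998681626649366
dist 0.776 ang 79.1 q [-1.3   0.26  1.6  -0.    1.27 -0.04]
[{"travel":[108, -108, 25],"rot":[-0.0, -0.0, -15.8]},{"travel":[134, -75, 25],"rot":[-0.0, -0.0, -15.8]},{"travel":[149, -36, 25],"rot":[-0.0, -0.0, -15.8]},{"travel":[153, 6, 25],"rot":[-0.0, -0.0, -15.8]},{"travel":[145, 48, 25],"rot":[-0.0, -0.0, -15.8]}]
end [0.5556 0.0366 0.1062]
```

View pics/h1.png

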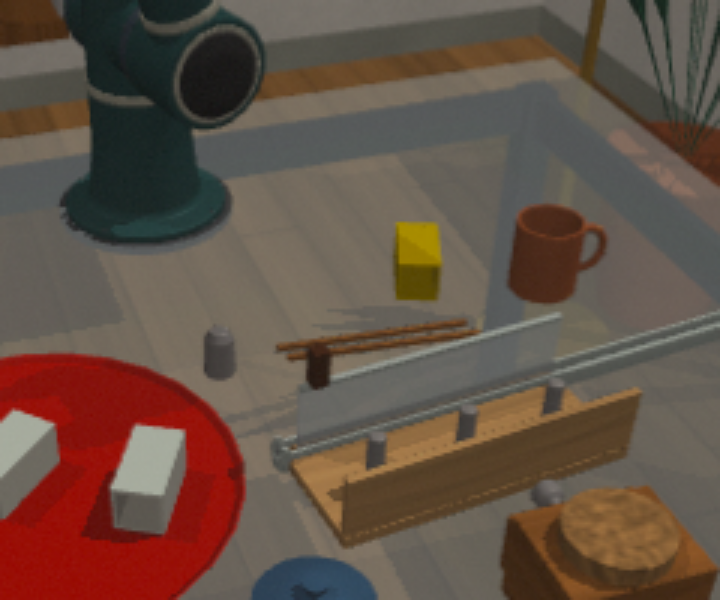

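The arm did not move; the rows probably all need a "claw" value. The picture shows the same unmoved scene, with the handle at crop (318,365).

Emit:
jog_arm(
  commands=[
    {"travel": [27,-27,2],"rot": [0,0,-4],"claw": 0},
    {"travel": [29,-25,2],"rot": [0,0,-4],"claw": 0},
    {"travel": [31,-23,2],"rot": [0,0,-4],"claw": 0},
    {"travel": [32,-21,1],"rot": [0,0,-4],"claw": 0},
    {"travel": [33,-19,2],"rot": [0,0,-4],"claw": 0},
  ],
)

```text
time: 0.85
tool_pos: [0.2923, -0.4721, 0.2224]
tcp_rot: [2.972, 1.015, 0.0]
wrist_force: [0.2, -0.7, 0.0]
width: 1.005
grip_force: 0.0
```

Emit:
jog_arm(
  commands=[
    {"travel": [35,-16,1],"rot": [0,0,-4],"claw": 0},
    {"travel": [36,-14,2],"rot": [0,0,-4],"claw": 0},
    {"travel": [37,-11,1],"rot": [0,0,-4],"claw": 0},
    {"travel": [37,-9,2],"rot": [0,0,-4],"claw": 0},
    {"travel": [38,-6,1],"rot": [0,0,-4],"claw": 0},
  ],
)

```text
time: 1.35
tool_pos: [0.3806, -0.3013, 0.2154]
tcp_rot: [2.751, 1.516, 0.0]
wrist_force: [-0.1, -0.6, -0.8]
width: 1.004
grip_force: 0.0
```

Emit:
jog_arm(
  commands=[
    {"travel": [38,-3,2],"rot": [0,0,-4],"claw": 0},
    {"travel": [38,-1,1],"rot": [0,0,-4],"claw": 0},
    {"travel": [38,2,2],"rot": [0,0,-4],"claw": 0},
    {"travel": [38,5,1],"rot": [0,0,-4],"claw": 0},
    {"travel": [38,7,2],"rot": [0,0,-4],"claw": 0},
  ],
)

```text
time: 1.85
tool_pos: [0.4689, -0.1317, 0.2077]
tcp_rot: [2.445, 1.971, 0.001]
wrist_force: [0.2, -0.0, 0.4]
width: 0.999
grip_force: 0.0
```

Emit:
jog_arm(
  commands=[
    {"travel": [37,10,1],"rot": [0,0,-4],"claw": 0},
    {"travel": [36,12,2],"rot": [0,0,-4],"claw": 0},
    {"travel": [35,15,1],"rot": [0,0,-4],"claw": 0},
    {"travel": [34,17,2],"rot": [0,0,-4],"claw": 0},
    {"travel": [33,19,1],"rot": [0,0,-4],"claw": 80},
  ],
)

```text
time: 2.35
tool_pos: [0.5554, 0.0381, 0.2004]
tcp_rot: [2.066, 2.366, 0.0]
wrist_force: [0.5, -1.5, 0.0]
width: 0.857
grip_force: 0.0
```

Run:
```python
from plan import *
a=.116
s=monitor.read_state();print(s['tool_pos'],s['width'])
plan((.556,.037,.106),target(0,a-np.pi/2),5)
c=cam('scene');cv2.imwrite('pics/h2.png',cv2.resize(c['color'][80:280,260:500],None,fx=3,fy=3))
```

```text
[0.55542729 0.03806167 0.20038665] 0.8567687381422684
dist 0.094 ang 1.1 q [ 0.02  0.06  1.89 -0.    1.18 -0.11]
[{"travel":[0, 0, 19],"rot":[0.0, 0.0, 0.2]},{"travel":[0, 0, 19],"rot":[0.0, 0.0, 0.2]},{"travel":[0, 0, 19],"rot":[0.0, 0.0, 0.2]},{"travel":[-1, 0, 19],"rot":[0.0, 0.0, 0.2]},{"travel":[0, 0, 18],"rot":[0.0, 0.0, 0.2]}]
end [0.5556 0.0371 0.1064]
```

View pics/h2.png

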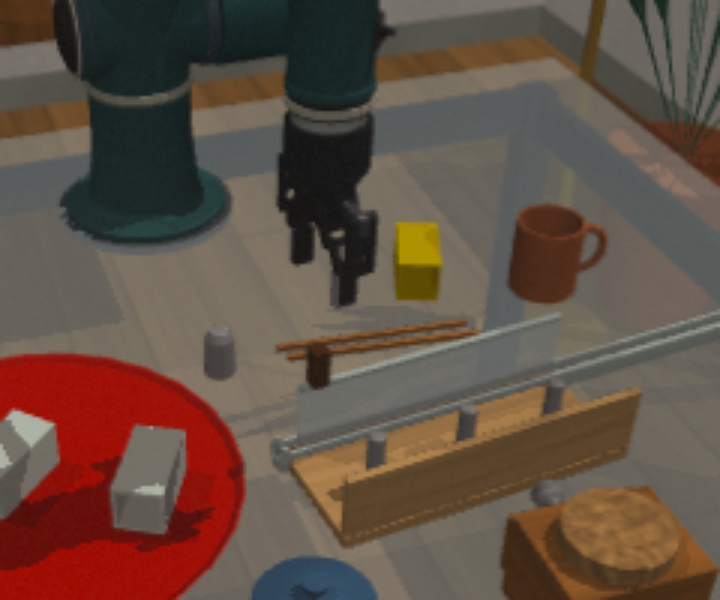

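The fingers, about crop (300–345, 250–290), straddle the handle. I'll descend, grip, and slide open along stand +y, which is tool +x (the tool is aligned with the stand).

Emit:
jog_arm(
  commands=[
    {"travel": [0,0,19],"rot": [0,0,0.2],"claw": 80},
    {"travel": [0,0,19],"rot": [0,0,0.2],"claw": 80},
    {"travel": [0,0,19],"rot": [0,0,0.2],"claw": 80},
    {"travel": [-1,0,18],"rot": [0,0,0.2],"claw": 80},
    {"travel": [0,0,17],"rot": [0,0,0.2],"claw": 80},
  ],
)

```text
time: 2.9
tool_pos: [0.5548, 0.0354, 0.1076]
tcp_rot: [-2.091, -2.345, 0.0]
wrist_force: [0.5, 0.1, 0.8]
width: 0.686
grip_force: 0.0
```

Emit:
jog_arm(
  commands=[
    {"travel": [0,0,0],"rot": [0,0,0],"claw": 255},
    {"travel": [0,0,0],"rot": [0,0,0],"claw": 255},
    {"travel": [0,0,0],"rot": [0,0,0],"claw": 255},
    {"travel": [0,0,0],"rot": [0,0,0],"claw": 255},
    {"travel": [0,0,0],"rot": [0,0,0],"claw": 255},
  ],
  force=25,
)

```text
time: 3.4
tool_pos: [0.5557, 0.0354, 0.1095]
tcp_rot: [2.09, 2.344, 0.002]
wrist_force: [-1.1, -0.4, 3.0]
width: 0.203
grip_force: 30.1
```

Emit:
jog_arm(
  commands=[
    {"travel": [10,0,0],"rot": [0,0,0],"claw": 255},
    {"travel": [20,0,0],"rot": [0,0,0],"claw": 255},
    {"travel": [20,0,0],"rot": [0,0,0],"claw": 255},
    {"travel": [20,0,0],"rot": [0,0,0],"claw": 255},
    {"travel": [20,0,0],"rot": [0,0,0],"claw": 255},
  ],
)

```text
time: 3.9
tool_pos: [0.5458, 0.1261, 0.1095]
tcp_rot: [2.089, 2.343, 0.003]
wrist_force: [1.8, -2.4, 2.2]
width: 0.203
grip_force: 30.1
```

Run:
```python
from plan import *
s=monitor.read_state();print(s['tool_pos'],s['width'],Ro.from_rotvec(s['tcp_rot']).as_matrix().round(3))
c=cam('top');cv2.imwrite('pics/g1.png',cv2.resize(c['color'][120:270,110:330],None,fx=3,fy=3))
```

```text
[0.54579784 0.12609023 0.10953568] 0.20329449647430747 [[-0.114  0.993  0.003]
 [ 0.993  0.114  0.   ]
 [-0.     0.003 -1.   ]]
```

View pics/g1.png

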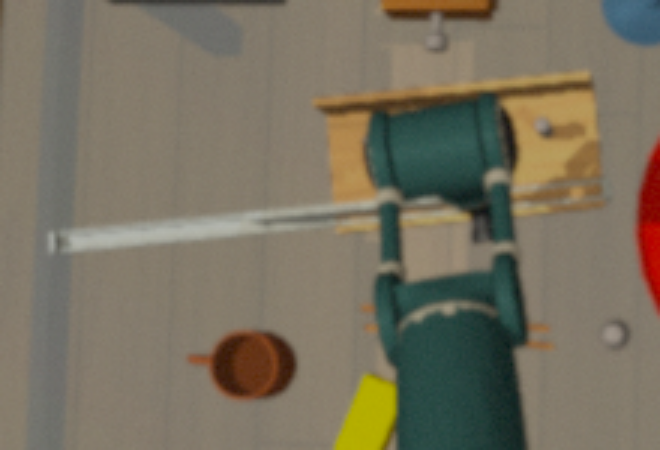

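The guard follows the gripper. I'll continue and approach the end stop slowly.

Emit:
jog_arm(
  commands=[
    {"travel": [25,0,0],"rot": [0,0,0],"claw": 255},
    {"travel": [25,0,0],"rot": [0,0,0],"claw": 255},
    {"travel": [25,0,0],"rot": [0,0,0],"claw": 255},
    {"travel": [25,0,0],"rot": [0,0,0],"claw": 255},
    {"travel": [25,0,0],"rot": [0,0,0],"claw": 255},
  ],
)

```text
time: 4.45
tool_pos: [0.5321, 0.2505, 0.1096]
tcp_rot: [2.088, 2.343, 0.005]
wrist_force: [5.3, -1.9, 1.0]
width: 0.202
grip_force: 30.0
```

Emit:
jog_arm(
  commands=[
    {"travel": [25,0,0],"rot": [0,0,0],"claw": 255},
    {"travel": [25,0,0],"rot": [0,0,0],"claw": 255},
    {"travel": [20,0,0],"rot": [0,0,0],"claw": 255},
    {"travel": [14,0,0],"rot": [0,0,0],"claw": 255},
    {"travel": [6,0,0],"rot": [0,0,0],"claw": 255},
  ],
)

```text
time: 4.95
tool_pos: [0.5222, 0.3407, 0.1096]
tcp_rot: [2.087, 2.345, 0.008]
wrist_force: [5.3, -0.4, 0.8]
width: 0.201
grip_force: 30.1
```

Emit:
jog_arm(
  commands=[
    {"travel": [3,0,0],"rot": [0,0,0],"claw": 255},
    {"travel": [3,0,0],"rot": [0,0,0],"claw": 255},
    {"travel": [3,0,0],"rot": [0,0,0],"claw": 255},
    {"travel": [3,0,0],"rot": [0,0,0],"claw": 255},
    {"travel": [3,0,0],"rot": [0,0,0],"claw": 255},
  ],
)

```text
time: 5.45
tool_pos: [0.5207, 0.3543, 0.1095]
tcp_rot: [2.088, 2.343, 0.007]
wrist_force: [5.0, -0.4, 0.3]
width: 0.202
grip_force: 30.0
```

Emit:
jog_arm(
  commands=[
    {"travel": [3,0,0],"rot": [0,0,0],"claw": 255},
    {"travel": [3,0,0],"rot": [0,0,0],"claw": 255},
    {"travel": [2,0,0],"rot": [0,0,0],"claw": 255},
    {"travel": [1,0,0],"rot": [0,0,0],"claw": 255},
    {"travel": [1,0,0],"rot": [0,0,0],"claw": 255},
  ],
)

```text
time: 5.95
tool_pos: [0.5202, 0.359, 0.1096]
tcp_rot: [2.084, 2.34, -0.004]
wrist_force: [7.1, -18.9, 7.4]
width: 0.203
grip_force: 30.8
```

The end stop is reached: 19 N reaction after 326 mm of travel. Peg1 from this is (.617,.168), in agreement with the vision. Next I'll release, lift, and look at the cups.

Emit:
jog_arm(
  commands=[
    {"travel": [0,0,0],"rot": [0,0,0],"claw": 80},
    {"travel": [0,0,0],"rot": [0,0,0],"claw": 80},
    {"travel": [0,0,0],"rot": [0,0,0],"claw": 80},
    {"travel": [0,0,-30],"rot": [0,0,0],"claw": 80},
    {"travel": [0,0,-40],"rot": [0,0,0],"claw": 80},
  ],
)

```text
time: 6.45
tool_pos: [0.5146, 0.3626, 0.1754]
tcp_rot: [-2.088, -2.344, 0.011]
wrist_force: [0.8, 1.0, -0.1]
width: 0.685
grip_force: 0.0
```

Emit:
jog_arm(
  commands=[
    {"travel": [-50,0,-40],"rot": [0,0,0],"claw": 0},
    {"travel": [-50,0,-30],"rot": [0,0,0],"claw": 0},
    {"travel": [-50,0,0],"rot": [0,0,0],"claw": 0},
    {"travel": [-50,0,0],"rot": [0,0,0],"claw": 0},
    {"travel": [-40,0,0],"rot": [0,0,0],"claw": 0},
  ],
)

```text
time: 6.95
tool_pos: [0.5425, 0.1413, 0.2357]
tcp_rot: [2.089, 2.345, 0.001]
wrist_force: [0.3, -0.5, 0.3]
width: 1.003
grip_force: 0.0
```

Run:
```python
from plan import *
from cups import *
c=cam('top','t2');C=cups(c)
for o in C: print(np.round(o,3))
a=-.486; th=np.deg2rad(45)
cx,cy=.571,-.136
ax=np.array([np.cos(a),np.sin(a)])
g=np.array([cx,cy])-ax*(.0475-.03)      # 30mm from closed end
rot=target(th,a,flip=0)
for f in(0,1):
    rot=target(th,a,flip=f); tcp=np.r_[g,.033]+.019*rot.as_matrix()[:,2]
    print('tcp',tcp.round(4)); plan(tcp-.12*rot.as_matrix()[:,2],rot,20)
```

```text
tray ((0.5239606499671936, -0.2494383305311203), 0.21224118769168854)
[ 4.22538e+02  2.14739e+02  4.51000e-01 -3.83000e-01  9.60000e-02
  5.10000e-02 -8.54000e-01]
[ 3.86594e+02  1.98201e+02  5.10000e-01 -2.62000e-01  9.60000e-02
  5.10000e-02 -7.75000e-01]
[ 3.50682e+02  1.78741e+02  5.72000e-01 -1.36000e-01  9.80000e-02
  4.60000e-02 -4.50000e-01]
tcp [ 0.5674 -0.1341  0.0196]
dist 0.27 ang 70.3 q [ 0.2   0.04  1.85 -0.01  1.25  0.09]
[{"travel":[-11, -4, 7],"rot":[-1.1, -2.1, -2.6]},{"travel":[-11, -4, 7],"rot":[-1.1, -2.1, -2.6]},{"travel":[-10, -5, 7],"rot":[-1.1, -2.1, -2.6]},{"travel":[-10, -6, 7],"rot":[-1.1, -2.1, -2.6]},{"travel":[-9, -6, 8],"rot":[-1.1, -2.1, -2.6]}]
[{"travel":[-9, -7, 8],"rot":[-1.1, -2.1, -2.6]},{"travel":[-8, -7, 8],"rot":[-1.1, -2.1, -2.6]},{"travel":[-7, -8, 8],"rot":[-1.1, -2.1, -2.6]},{"travel":[-7, -8, 8],"rot":[-1.1, -2.1, -2.6]},{"travel":[-6, -9, 8],"rot":[-1.1, -2.1, -2.6]}]
[{"travel":[-5, -9, 8],"rot":[-1.1, -2.1, -2.6]},{"travel":[-4, -10, 9],"rot":[-1.1, -2.1, -2.6]},{"travel":[-4, -10, 8],"rot":[-1.1, -2.1, -2.6]},{"travel":[-3, -10, 8],"
[... 699 characters left out ...]
rot":[-2.4, 1.3, 5.8]},{"travel":[-12, 2, 5],"rot":[-2.4, 1.3, 5.8]},{"travel":[-12, 3, 5],"rot":[-2.4, 1.3, 5.8]},{"travel":[-12, 4, 4],"rot":[-2.4, 1.3, 5.8]},{"travel":[-12, 5, 4],"rot":[-2.4, 1.3, 5.8]}]
[{"travel":[-11, 6, 4],"rot":[-2.4, 1.3, 5.8]},{"travel":[-11, 7, 4],"rot":[-2.4, 1.3, 5.8]},{"travel":[-10, 8, 5],"rot":[-2.4, 1.3, 5.8]},{"travel":[-9, 9, 5],"rot":[-2.4, 1.3, 5.8]},{"travel":[-8, 10, 5],"rot":[-2.4, 1.3, 5.8]}]
[{"travel":[-7, 10, 5],"rot":[-2.4, 1.3, 5.8]},{"travel":[-6, 11, 5],"rot":[-2.4, 1.3, 5.8]},{"travel":[-6, 11, 6],"rot":[-2.4, 1.3, 5.8]},{"travel":[-4, 11, 6],"rot":[-2.4, 1.3, 5.8]},{"travel":[-4, 12, 7],"rot":[-2.4, 1.3, 5.8]}]
end [ 0.4924 -0.0948  0.1041]
```

The cups haven't moved. Before the tilted grasp I'll make a small kinematic model to choose feasible orientations. The grasp tilts 20° toward the mouth; after a half-turn flip the place tilts 70°, with azimuth free.

```bash
cat > kin.py <<'E'
from plan import *
from scipy.optimize import least_squares
LIM=np.array([[-2.63,2.63],[-.94,2.18],[.31,2.57],[-1.31,4.45],[0,2.66],[-2.55,2.55]])
l1,l2,h,L=.507,.567,.18,.274
def fk(q):
    e=lambda a,x:Ro.from_euler(a,x)
    R1=e('z',q[0])*e('y',q[1]);R2=R1*e('y',q[2]);R=R2*e('z',q[3])*e('y',q[4])*e('z',q[5]+np.pi/2)
    return np.r_[0,0,h]+R1.apply([0,0,l1])+R2.apply([0,0,l2])+R.apply([0,0,L]),R
def ik(pos,rot,q0):
    f=lambda q:np.r_[(fk(q)[0]-pos)*3,(fk(q)[1].inv()*rot).as_rotvec()]
    r=least_squares(f,np.clip(q0,LIM[:,0]+.01,LIM[:,1]-.01),bounds=LIM.T);return r.x,np.linalg.norm(r.fun)
def best(pos,rot):
    S=[]
    for q4 in(-1,0,1,2,3,4):
        for q6 in(-2,0,2): S.append(ik(pos,rot,[np.arctan2(pos[1],pos[0]),.1,2.2,q4,.8,q6]))
    S=[s for s in S if s[1]<.005];U=[]
    for s in S:
        if not any(np.abs(s[0]-u).max()<.05 for u in U):U.append(s[0])
    return U
E
python3 - <<'E'
from kin import *
s=monitor.read_state();p,R=fk(s['q']);print('fk check',p-s['tool_pos'],(R.inv()*Ro.from_rotvec(s['tcp_rot'])).as_rotvec())
cups=[(.451,-.383,-.85),(.510,-.262,-.775),(.571,-.136,-.465)]
for th in(15,20,30):
  th=np.deg2rad(th)
  for cx,cy,a in cups:
    for f in(0,1):
      rot=target(th,a,flip=f);z=rot.as_matrix()[:,2]
      t=np.array([cx-.0255*np.cos(a),cy-.0255*np.sin(a),.034])+.019*z
      for dz in(0,.15): print('grasp',round(th,2),cx,f,dz,[x.round(2).tolist() for x in best(t+[0,0,dz],rot)])
  for P in((.628,.069),(.617,.168),(.606,.268)):
    for az in (.9,):
     for f in(0,1):
      rot=target(np.pi/2-th,az,flip=f);z=rot.as_matrix()[:,2]
      print('place',round(th,2),P,az,f,[x.round(2).tolist() for x in best(np.r_[P,.09]+.019*z,rot)])
E
```

```text
fk check [ 0.00595596 -0.02383772 -0.00202043] [ 8.37004077e-17  2.87964097e-16 -5.55297860e-16]
grasp 0.26 0.451 0 0 [[-0.68, 0.19, 2.16, -0.09, 0.54, -1.33]]
grasp 0.26 0.451 0 0.15 [[-0.68, -0.01, 2.05, -0.06, 0.84, -1.36]]
grasp 0.26 0.451 1 0 [[-0.68, 0.19, 2.16, -0.09, 0.54, 1.81]]
grasp 0.26 0.451 1 0.15 [[-0.68, -0.01, 2.05, -0.06, 0.84, 1.78]]
grasp 0.26 0.51 0 0 [[-0.42, 0.17, 2.19, -0.17, 0.55, -1.08]]
grasp 0.26 0.51 0 0.15 [[-0.42, -0.04, 2.08, -0.12, 0.86, -1.15]]
grasp 0.26 0.51 1 0 [[-0.42, 0.17, 2.19, -0.17, 0.55, 2.06]]
grasp 0.26 0.51 1 0.15 [[-0.42, -0.04, 2.08, -0.12, 0.86, 1.99]]
grasp 0.26 0.571 0 0 [[-0.19, 0.19, 2.16, -0.14, 0.54, -1.19]]
grasp 0.26 0.571 0 0.15 [[-0.19, -0.01, 2.05, -0.09, 0.85, -1.24]]
grasp 0.26 0.571 1 0 [[-0.19, 0.19, 2.16, -0.14, 0.54, 1.95]]
grasp 0.26 0.571 1 0.15 [[-0.19, -0.01, 2.05, -0.09, 0.85, 1.9]]
place 0.26 (0.628, 0.069) 0.9 0 [[-0.26, 0.41, 2.2, 1.8, 1.14, 2.11]]
place 0.26 (0.628, 0.069) 0.9 1 [[-0.26, 0.41, 2.2, 1.8, 1.14, -1.03]]
place 0.26 (0.617, 0.168) 0.9 0 [[-0.05, 0.38, 2.25, 2.0, 1.05, 2.05]]
place 0.26 (0.617, 0.1
[... 1837 characters left out ...]
, 0.6, 2.23]]
grasp 0.52 0.571 0 0 [[-0.15, 0.13, 2.29, -0.63, 0.26, -0.68]]
grasp 0.52 0.571 0 0.15 [[-0.15, -0.11, 2.19, -0.29, 0.57, -1.06]]
grasp 0.52 0.571 1 0 [[-0.15, 0.13, 2.29, -0.63, 0.26, 2.46]]
grasp 0.52 0.571 1 0.15 [[-0.15, -0.11, 2.19, -0.29, 0.57, 2.09]]
place 0.52 (0.628, 0.069) 0.9 0 [[-0.21, 0.3, 2.17, 1.56, 0.89, 2.36]]
place 0.52 (0.628, 0.069) 0.9 1 [[-0.21, 0.3, 2.17, 1.56, 0.89, -0.78]]
place 0.52 (0.617, 0.168) 0.9 0 [[-0.01, 0.27, 2.22, 1.74, 0.77, 2.33]]
place 0.52 (0.617, 0.168) 0.9 1 [[-0.01, 0.27, 2.22, 1.74, 0.77, -0.81]]
place 0.52 (0.606, 0.268) 0.9 0 [[0.2, 0.27, 2.22, 1.95, 0.65, 2.28]]
place 0.52 (0.606, 0.268) 0.9 1 [[0.2, 0.27, 2.22, 1.95, 0.65, -0.86]]
```

```bash
cat >> kin.py <<'E'
fk0=fk
def fk(q):
    p,R=fk0(q);return p+Ro.from_euler('z',q[0]).apply([0,.0245,0]),R
def tool_tcp(g,rot): return np.array(g)+.019*rot.as_matrix()[:,2]
def jplan(pos,rot,n,claw):
    """rows following a straight joint-space path from the present pose to (pos, rot)"""
    s=monitor.read_state();q=np.array(s['q']);p=np.array(s['tool_pos']);R=Ro.from_rotvec(s['tcp_rot'])
    off=p-fk(q)[0];g,e=ik(np.array(pos)-off,rot,q)
    print('q',q.round(2),'goal',g.round(2),'res',e.round(4),'model off mm',(off*1000).round(1));rows=[];big=0
    for i in range(1,n+1):
        P,Q=fk(q+(g-q)*i/n);P=P+off
        d=np.round(R.inv().apply(P-p)*1000);w=np.round(np.rad2deg((R.inv()*Q).as_rotvec()),1)
        big=max(big,np.abs(w).max()/8.5,np.linalg.norm(w)/8.55,np.linalg.norm(d)/50)
        rows.append('{"travel":%s,"rot":%s,"claw":%d}'%([int(x) for x in d],[float(x) for x in w],claw))
        p=p+R.apply(d/1000);R=R*Ro.from_rotvec(np.deg2rad(w))
    print('max load',round(big,2),'end',p.round(4))
    for i in range(0,n,5):print('['+','.join(rows[i:i+5])+']')
E
python3 - <<'E'
from kin import *
a=-.475;rot=target(np.deg2rad(20),a);t=tool_tcp([.5715-.0255*np.cos(a),-.136-.0255*np.sin(a),.034],rot);print(t)
jplan(t+[0,0,.09],rot,10,0)
E
```

```text
[ 0.554602   -0.12730983  0.01614584]
q [ 0.2   0.04  1.85 -0.01  1.25  0.09] goal [-0.23  0.03  2.15 -0.14  0.63 -1.22] res 0.0 model off mm [-1.  -0.2  2. ]
max load 0.74 end [ 0.5545 -0.1267  0.1061]
[{"travel":[-27, 6, 15],"rot":[-1.9, -0.7, -5.3],"claw":0},{"travel":[-28, 1, 16],"rot":[-1.8, -1.0, -5.5],"claw":0},{"travel":[-27, -4, 15],"rot":[-1.5, -1.3, -5.5],"claw":0},{"travel":[-25, -8, 15],"rot":[-1.4, -1.5, -5.5],"claw":0},{"travel":[-23, -13, 14],"rot":[-1.1, -1.7, -5.6],"claw":0}]
[{"travel":[-21, -16, 14],"rot":[-0.8, -1.9, -5.7],"claw":0},{"travel":[-17, -19, 14],"rot":[-0.6, -1.9, -5.8],"claw":0},{"travel":[-13, -22, 13],"rot":[-0.2, -1.9, -5.8],"claw":0},{"travel":[-9, -23, 12],"rot":[0.0, -2.0, -5.9],"claw":0},{"travel":[-4, -24, 12],"rot":[0.3, -2.0, -6.0],"claw":0}]
```

Emit:
jog_arm(
  commands=[
    {"travel": [-27,6,15],"rot": [-1.9,-0.7,-5.3],"claw": 0},
    {"travel": [-28,1,16],"rot": [-1.8,-1.0,-5.5],"claw": 0},
    {"travel": [-27,-4,15],"rot": [-1.5,-1.3,-5.5],"claw": 0},
    {"travel": [-25,-8,15],"rot": [-1.4,-1.5,-5.5],"claw": 0},
    {"travel": [-23,-13,14],"rot": [-1.1,-1.7,-5.6],"claw": 0},
  ],
)

```text
time: 7.5
tool_pos: [0.5694, 0.0085, 0.1629]
tcp_rot: [1.388, 2.622, 0.043]
wrist_force: [0.5, -0.5, 0.1]
width: 1.006
grip_force: 0.0
```

Emit:
jog_arm(
  commands=[
    {"travel": [-21,-16,14],"rot": [-0.8,-1.9,-5.7],"claw": 0},
    {"travel": [-17,-19,14],"rot": [-0.6,-1.9,-5.8],"claw": 0},
    {"travel": [-13,-22,13],"rot": [-0.2,-1.9,-5.8],"claw": 0},
    {"travel": [-9,-23,12],"rot": [0.0,-2.0,-5.9],"claw": 0},
    {"travel": [-4,-24,12],"rot": [0.3,-2.0,-6.0],"claw": 0},
  ],
)

```text
time: 8.0
tool_pos: [0.5547, -0.1194, 0.1044]
tcp_rot: [0.65, 2.723, -0.11]
wrist_force: [0.4, -0.5, -0.8]
width: 1.0
grip_force: 0.0
```

Run:
```python
from kin import *
a=-.475;rot=target(np.deg2rad(20),a);t=tool_tcp([.5715-.0255*np.cos(a),-.136-.0255*np.sin(a),.034],rot)
print(monitor.read_state()['tool_pos'])
jplan(t,rot,5,0)
c=cam('scene');cv2.imwrite('pics/a1.png',cv2.resize(c['color'][140:280,180:380],None,fx=4,fy=4))
```

```text
[ 0.55469372 -0.1193832   0.10441097]
q [-0.2  -0.01  2.21 -0.15  0.61 -1.2 ] goal [-0.22  0.14  2.26 -0.22  0.42 -1.13] res 0.0 model off mm [ 21.1 -10.5   6.9]
max load 0.37 end [ 0.5546 -0.1271  0.0162]
[{"travel":[4, -2, 18],"rot":[0.2, -0.0, 0.1],"claw":0},{"travel":[5, -1, 17],"rot":[0.1, -0.1, 0.1],"claw":0},{"travel":[5, -2, 17],"rot":[0.0, 0.0, 0.0],"claw":0},{"travel":[6, -1, 16],"rot":[0.0, 0.0, 0.1],"claw":0},{"travel":[7, -1, 16],"rot":[-0.0, 0.1, 0.0],"claw":0}]
```

View pics/a1.png

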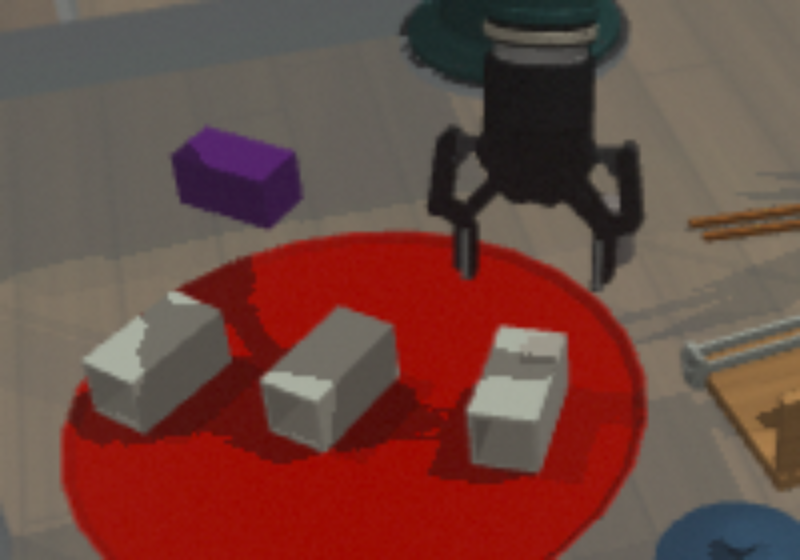

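The model's tool length needs an update (+63 mm). The fingers, at crop (465,270) and (600,280), straddle the right cup, so I'll descend and grip.

Emit:
jog_arm(
  commands=[
    {"travel": [4,-2,18],"rot": [0.2,0,0.1],"claw": 0},
    {"travel": [5,-1,17],"rot": [0.1,-0.1,0.1],"claw": 0},
    {"travel": [5,-2,17],"rot": [0,0,0],"claw": 0},
    {"travel": [6,-1,16],"rot": [0,0,0.1],"claw": 0},
    {"travel": [7,-1,16],"rot": [0,0.1,0],"claw": 0},
  ],
)

```text
time: 8.55
tool_pos: [0.5547, -0.1259, 0.016]
tcp_rot: [0.666, 2.722, -0.114]
wrist_force: [0.2, 0.3, 0.1]
width: 0.999
grip_force: 0.0
```

Emit:
jog_arm(
  commands=[
    {"travel": [0,0,0],"rot": [0,0,0],"claw": 40},
    {"travel": [0,0,0],"rot": [0,0,0],"claw": 255},
    {"travel": [0,0,0],"rot": [0,0,0],"claw": 255},
    {"travel": [0,0,0],"rot": [0,0,0],"claw": 255},
    {"travel": [0,0,0],"rot": [0,0,0],"claw": 255},
  ],
  force=45,
)

```text
time: 9.05
tool_pos: [0.5551, -0.1267, 0.0176]
tcp_rot: [0.665, 2.72, -0.115]
wrist_force: [-0.8, 2.3, 1.3]
width: 0.577
grip_force: 47.2
```

```bash
sed -i 's/^l1,l2,h,L=.*/l1,l2,h,L=.507,.567,.243,.337/' kin.py
python3 - <<'E'
from kin import *
s=monitor.read_state();print(s['tool_pos'],s['width'],s['grip_force'],(s['tool_pos']-fk(s['q'])[0]).round(4))
for P in((.628,.069),(.617,.168),(.606,.268)):
  for az in(.5,.7,.9,1.2):
    rot=target(np.deg2rad(70),az,flip=1)
    print(P,az,[[x.round(2).tolist() for x in best(tool_tcp(np.r_[P,z],rot),rot)] for z in(.09,.2)])
E
```

```text
[ 0.55511459 -0.12670367  0.01760088] 0.5766321599375276 47.193811777979136 [ 0.0025 -0.0011  0.0033]
(0.628, 0.069) 0.5 [[[-0.27, 0.32, 2.44, 2.22, 0.96, -1.25]], [[-0.27, 0.03, 2.43, 2.02, 0.81, -0.92]]]
(0.628, 0.069) 0.7 [[[-0.36, 0.37, 2.35, 1.9, 1.05, -1.14]], [[-0.36, 0.11, 2.34, 1.74, 0.98, -0.84]]]
(0.628, 0.069) 0.9 [[[-0.41, 0.43, 2.23, 1.64, 1.14, -1.06]], [[-0.41, 0.2, 2.23, 1.53, 1.14, -0.81]]]
(0.628, 0.069) 1.2 [[[-0.43, 0.54, 2.05, 1.33, 1.31, -0.99]], [[-0.43, 0.34, 2.04, 1.29, 1.36, -0.79]]]
(0.617, 0.168) 0.5 [[[0.0, 0.3, 2.47, 2.53, 0.91, -1.35]], [[0.0, -0.0, 2.47, 2.33, 0.67, -1.06]]]
(0.617, 0.168) 0.7 [[[-0.13, 0.34, 2.4, 2.15, 0.97, -1.22]], [[-0.13, 0.06, 2.4, 1.95, 0.84, -0.9]]]
(0.617, 0.168) 0.9 [[[-0.21, 0.39, 2.31, 1.84, 1.06, -1.12]], [[-0.21, 0.14, 2.3, 1.69, 1.01, -0.83]]]
(0.617, 0.168) 1.2 [[[-0.26, 0.49, 2.13, 1.48, 1.22, -1.02]], [[-0.26, 0.28, 2.13, 1.41, 1.24, -0.79]]]
(0.606, 0.268) 0.5 [[[0.28, 0.31, 2.45, 2.87, 0.85, -1.46]], [[0.28, 0.02, 2.45, 2.75, 0.57, -1.31]]]
(0.606, 0.268) 0.7 [[[0.13, 0.33, 2.41, 2.44, 0.9, -1.3]], [[0.13, 0.05, 2.41, 2.24, 0.7, -1.02]]]
(0.606, 0.268) 0.9 [[[0.02, 0.38, 2.34, 2.08, 0.98, -1.18]], [[0.02, 0.12, 2.33, 1.9, 0.87, -0.88]]]
(0.606, 0.268) 1.2 [[[-0.07, 0.46, 2.18, 1.66, 1.12, -1.04]], [[-0.07, 0.25, 2.18, 1.55, 1.11, -0.79]]]
```

Gripped: width 49 mm, which matches the cup. I'll lift, then plan the swing to above peg2 from the rigid cup-in-tool offset.

```bash
cat >> kin.py <<'E'
import json
def save_grasp(cx,cy,a):
    s=monitor.read_state();R=Ro.from_rotvec(s['tcp_rot'])
    ax=np.array([np.cos(a),np.sin(a),0]);b=np.array([cx,cy,.030])-.0475*ax
    json.dump([R.inv().apply(b-s['tool_pos']).tolist(),R.inv().apply(ax).tolist()],open('grasp.json','w'))
    print('cup in tool',(R.inv().apply(b-s['tool_pos'])*1000).round(1),R.inv().apply(ax).round(3))
PEG=[(.628,.069),(.617,.168),(.606,.268)]
def place_pose(peg,az,up):
    """tool pose putting the held cup mouth down over the peg, underside at .110+up"""
    b,ax=map(np.array,json.load(open('grasp.json')))
    rot=target(np.deg2rad(70),az,flip=1)
    c=rot.apply(ax);v=np.cross(c,[0,0,-1]);  # small correction so that the cup axis is exactly down
    rot=Ro.from_rotvec(v/max(np.linalg.norm(v),1e-9)*np.arcsin(np.linalg.norm(v)))*rot
    return np.r_[PEG[peg],.110+up]-rot.apply(b),rot
E
python3 - <<'E'
from kin import *
save_grasp(.5715,-.136,-.475)
s=monitor.read_state()
jplan(s['tool_pos']+[-.0,0,.17],Ro.from_rotvec(s['tcp_rot']),5,255)
print(place_pose(2,.9,.085)[0])
E
```

```text
cup in tool [ 22.7  -0.9 -21.4] [-0.94   0.004  0.342]
q [-0.21  0.14  2.25 -0.22  0.42 -1.12] goal [-0.21 -0.11  2.13 -0.12  0.79 -1.23] res 0.0 model off mm [ 2.5 -1.1  3.3]
max load 0.71 end [ 0.555  -0.1261  0.1878]
[{"travel":[-16, 0, -29],"rot":[0.3, -0.1, 0.1],"claw":255},{"travel":[-14, -1, -31],"rot":[0.1, -0.0, 0.0],"claw":255},{"travel":[-12, 0, -32],"rot":[0.0, -0.0, 0.0],"claw":255},{"travel":[-9, 0, -33],"rot":[-0.1, 0.0, 0.0],"claw":255},{"travel":[-7, 1, -35],"rot":[-0.3, 0.1, -0.1],"claw":255}]
[0.61429809 0.27724544 0.16632299]
```

Emit:
jog_arm(
  commands=[
    {"travel": [-16,0,-29],"rot": [0.3,-0.1,0.1],"claw": 255},
    {"travel": [-14,-1,-31],"rot": [0.1,0,0],"claw": 255},
    {"travel": [-12,0,-32],"rot": [0,0,0],"claw": 255},
    {"travel": [-9,0,-33],"rot": [-0.1,0,0],"claw": 255},
    {"travel": [-7,1,-35],"rot": [-0.3,0.1,-0.1],"claw": 255},
  ],
)

```text
time: 9.55
tool_pos: [0.554, -0.1261, 0.1881]
tcp_rot: [0.666, 2.722, -0.115]
wrist_force: [0.7, -0.3, -1.9]
width: 0.583
grip_force: 47.3
```

Run:
```python
from kin import *
print(monitor.read_state()['tool_pos'],monitor.read_state()['width'])
jplan(*place_pose(2,.9,.10),20,255)
```

```text
[ 0.55402068 -0.12610087  0.18806443] 0.5830627998765651
q [-0.21 -0.11  2.13 -0.12  0.79 -1.23] goal [ 0.01  0.14  2.35  1.92  0.89 -0.91] res 0.0 model off mm [ 1.5 -0.9  2.8]
max load 0.76 end [0.6143 0.2774 0.1813]
[{"travel":[22, 27, 9],"rot":[-3.6, 3.0, 4.3],"claw":255},{"travel":[22, 25, 10],"rot":[-3.5, 3.1, 4.4],"claw":255},{"travel":[23, 23, 10],"rot":[-3.4, 3.1, 4.5],"claw":255},{"travel":[23, 21, 10],"rot":[-3.1, 3.2, 4.5],"claw":255},{"travel":[22, 19, 10],"rot":[-3.1, 3.2, 4.7],"claw":255}]
[{"travel":[23, 17, 11],"rot":[-2.9, 3.2, 4.7],"claw":255},{"travel":[21, 15, 10],"rot":[-2.7, 3.2, 4.8],"claw":255},{"travel":[21, 14, 11],"rot":[-2.6, 3.2, 4.9],"claw":255},{"travel":[20, 12, 10],"rot":[-2.6, 3.1, 5.0],"claw":255},{"travel":[19, 10, 10],"rot":[-2.4, 3.1, 5.0],"claw":255}]
[{"travel":[18, 9, 10],"rot":[-2.4, 3.0, 5.2],"claw":255},{"travel":[16, 9, 9],"rot":[-2.3, 2.9, 5.2],"claw":255},{"travel":[15, 7, 9],"rot":[-2.3, 2.8, 5.2],"claw":255},{"travel":[13, 7, 9],"rot":[-2.2, 2.7, 5.3],"claw":255},{"travel":[12, 7, 8],"rot":[-2.2, 2.6, 5.4],"claw":255}]
[{"travel":[10, 6, 7],"rot":[-2.3, 2.6, 5.4],"claw":255},{"travel":[8, 6, 6],"rot":[-2.2, 2.4, 5.4],"claw":255},{"travel":[8, 7, 6],"rot":[-2.3, 2.3, 5.4],"claw":255},{"travel":[5, 7, 5],"rot":[-2.4, 2.3, 5.4],"claw":255},{"travel":[5, 8, 4],"rot":[-2.4, 2.1, 5.4],"claw":255}]
```

Emit:
jog_arm(
  commands=[
    {"travel": [22,27,9],"rot": [-3.6,3.0,4.3],"claw": 255},
    {"travel": [22,25,10],"rot": [-3.5,3.1,4.4],"claw": 255},
    {"travel": [23,23,10],"rot": [-3.4,3.1,4.5],"claw": 255},
    {"travel": [23,21,10],"rot": [-3.1,3.2,4.5],"claw": 255},
    {"travel": [22,19,10],"rot": [-3.1,3.2,4.7],"claw": 255},
  ],
)

```text
time: 10.05
tool_pos: [0.5422, 0.0328, 0.1317]
tcp_rot: [1.176, 2.713, 0.493]
wrist_force: [-0.4, 0.4, -2.7]
width: 0.585
grip_force: 47.5
```

Emit:
jog_arm(
  commands=[
    {"travel": [23,17,11],"rot": [-2.9,3.2,4.7],"claw": 255},
    {"travel": [21,15,10],"rot": [-2.7,3.2,4.8],"claw": 255},
    {"travel": [21,14,11],"rot": [-2.6,3.2,4.9],"claw": 255},
    {"travel": [20,12,10],"rot": [-2.6,3.1,5.0],"claw": 255},
    {"travel": [19,10,10],"rot": [-2.4,3.1,5.0],"claw": 255},
  ],
)

```text
time: 10.55
tool_pos: [0.5454, 0.1665, 0.1301]
tcp_rot: [-1.634, -2.375, -1.003]
wrist_force: [0.1, 0.1, -1.1]
width: 0.581
grip_force: 47.5
```

Emit:
jog_arm(
  commands=[
    {"travel": [18,9,10],"rot": [-2.4,3.0,5.2],"claw": 255},
    {"travel": [16,9,9],"rot": [-2.3,2.9,5.2],"claw": 255},
    {"travel": [15,7,9],"rot": [-2.3,2.8,5.2],"claw": 255},
    {"travel": [13,7,9],"rot": [-2.2,2.7,5.3],"claw": 255},
    {"travel": [12,7,8],"rot": [-2.2,2.6,5.4],"claw": 255},
  ],
)

```text
time: 11.05
tool_pos: [0.5719, 0.2522, 0.1565]
tcp_rot: [-1.873, -1.683, -1.273]
wrist_force: [0.5, -0.1, -1.3]
width: 0.58
grip_force: 47.5
```

Emit:
jog_arm(
  commands=[
    {"travel": [10,6,7],"rot": [-2.3,2.6,5.4],"claw": 255},
    {"travel": [8,6,6],"rot": [-2.2,2.4,5.4],"claw": 255},
    {"travel": [8,7,6],"rot": [-2.3,2.3,5.4],"claw": 255},
    {"travel": [5,7,5],"rot": [-2.4,2.3,5.4],"claw": 255},
    {"travel": [5,8,4],"rot": [-2.4,2.1,5.4],"claw": 255},
  ],
)

```text
time: 11.55
tool_pos: [0.615, 0.2771, 0.1795]
tcp_rot: [-2.011, -0.962, -1.402]
wrist_force: [0.1, 0.5, -1.9]
width: 0.582
grip_force: 47.5
```

Run:
```python
from kin import *
s=monitor.read_state();p,r=place_pose(2,.9,.10);print(s['tool_pos']-p,s['width'],np.rad2deg((Ro.from_rotvec(s['tcp_rot']).inv()*r).magnitude()))
jplan(*place_pose(2,.9,.03),10,255)
c=cam('scene');cv2.imwrite('pics/p1.png',cv2.resize(c['color'][100:260,320:540],None,fx=3.6,fy=3.6))
```

```text
[ 0.00069476 -0.00019087 -0.00179916] 0.5817492708199743 0.22891247064844
q [-0.01  0.16  2.36  1.92  0.91 -0.93] goal [-0.01  0.32  2.36  2.03  0.97 -1.13] res 0.0 model off mm [5.4 8.3 9.9]
max load 0.15 end [0.6145 0.2772 0.1115]
[{"travel":[-6, 0, 3],"rot":[0.1, 0.0, -0.0],"claw":255},{"travel":[-7, 0, 2],"rot":[0.0, 0.0, -0.0],"claw":255},{"travel":[-6, 0, 3],"rot":[0.1, 0.0, -0.0],"claw":255},{"travel":[-6, 0, 2],"rot":[0.0, 0.1, -0.0],"claw":255},{"travel":[-7, 0, 2],"rot":[0.0, -0.0, -0.1],"claw":255}]
[{"travel":[-6, 0, 3],"rot":[0.0, -0.0, 0.0],"claw":255},{"travel":[-7, 0, 2],"rot":[0.0, -0.0, -0.0],"claw":255},{"travel":[-6, 0, 2],"rot":[-0.0, -0.0, -0.0],"claw":255},{"travel":[-7, 0, 2],"rot":[-0.0, -0.0, -0.1],"claw":255},{"travel":[-6, 0, 2],"rot":[-0.1, -0.0, 0.0],"claw":255}]
```

View pics/p1.png

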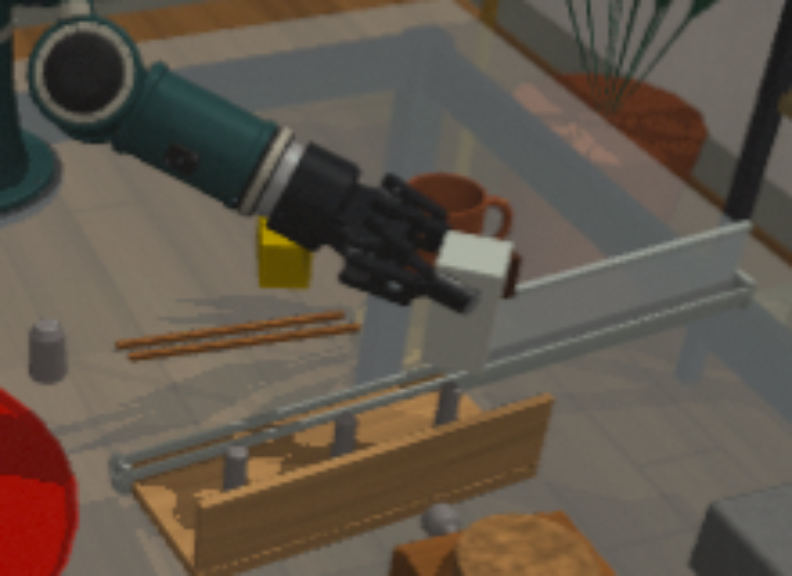

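The cup hangs mouth down over peg2: the cup is at crop (460,300), peg2 at (448,400), and it is upright. I'll descend.

Emit:
jog_arm(
  commands=[
    {"travel": [-13,0,5],"rot": [0.1,0,0],"claw": 255},
    {"travel": [-13,0,5],"rot": [0.1,0,0],"claw": 255},
    {"travel": [-13,0,5],"rot": [0,0,0],"claw": 255},
    {"travel": [-13,0,4],"rot": [0,0,0],"claw": 255},
    {"travel": [-12,0,4],"rot": [0,0,0],"claw": 255},
  ],
)

```text
time: 12.1
tool_pos: [0.6142, 0.2771, 0.1111]
tcp_rot: [-2.007, -0.972, -1.399]
wrist_force: [0.2, -0.2, -1.6]
width: 0.578
grip_force: 47.5
```

Emit:
jog_arm(
  commands=[
    {"travel": [-7,0,2],"rot": [0,0,0],"claw": 255},
    {"travel": [-7,0,2],"rot": [0,0,0],"claw": 255},
    {"travel": [-6,0,2],"rot": [0,0,0],"claw": 255},
    {"travel": [-3,0,1],"rot": [0,0,0],"claw": 255},
    {"travel": [0,0,0],"rot": [0,0,0],"claw": 255},
  ],
)

```text
time: 12.6
tool_pos: [0.6132, 0.2764, 0.0874]
tcp_rot: [-2.007, -0.969, -1.399]
wrist_force: [0.0, -0.1, -1.3]
width: 0.582
grip_force: 47.5
```

Run:
```python
from kin import *
s=monitor.read_state();p,r=place_pose(2,.9,.0);print(s['tool_pos']-p,s['wrist_force'],s['torque'],s['width'])
```

```text
[-0.00108955 -0.00089128  0.00610354] [ 0.02811994 -0.11358381 -1.28338836] [-0.6029375   0.3891968   0.01978325] 0.5816680948021596
```

6 mm to go.

Emit:
jog_arm(
  commands=[
    {"travel": [-2,0,1],"rot": [0,0,0],"claw": 255},
    {"travel": [-1,0,1],"rot": [0,0,0],"claw": 255},
    {"travel": [-1,0,0],"rot": [0,0,0],"claw": 255},
    {"travel": [-1,0,0],"rot": [0,0,0],"claw": 255},
    {"travel": [0,0,0],"rot": [0,0,0],"claw": 255},
  ],
)

```text
time: 13.1
tool_pos: [0.6133, 0.2765, 0.0823]
tcp_rot: [-2.007, -0.968, -1.4]
wrist_force: [-0.1, 0.1, -1.7]
width: 0.578
grip_force: 47.5
```

Emit:
jog_arm(
  commands=[
    {"travel": [-1,0,0],"rot": [0,0,0],"claw": 255},
    {"travel": [-1,0,0],"rot": [0,0,0],"claw": 255},
    {"travel": [-1,0,0],"rot": [0,0,0],"claw": 255},
    {"travel": [-1,0,1],"rot": [0,0,0],"claw": 255},
    {"travel": [0,0,0],"rot": [0,0,0],"claw": 255},
  ],
)

```text
time: 13.6
tool_pos: [0.6139, 0.2768, 0.0813]
tcp_rot: [-2.0, -0.968, -1.406]
wrist_force: [-5.2, -3.0, 10.1]
width: 0.578
grip_force: 48.3
```

Contact at the expected height. I'll release and back off along the tool axis.

Emit:
jog_arm(
  commands=[
    {"travel": [0,0,0],"rot": [0,0,0],"claw": 70},
    {"travel": [0,0,0],"rot": [0,0,0],"claw": 70},
    {"travel": [0,0,0],"rot": [0,0,0],"claw": 70},
    {"travel": [0,0,-10],"rot": [0,0,0],"claw": 70},
    {"travel": [0,0,-30],"rot": [0,0,0],"claw": 70},
  ],
)

```text
time: 14.1
tool_pos: [0.5898, 0.2472, 0.0919]
tcp_rot: [-2.005, -0.97, -1.398]
wrist_force: [0.9, -1.2, -0.1]
width: 0.722
grip_force: 0.0
```

Emit:
jog_arm(
  commands=[
    {"travel": [0,0,-30],"rot": [0,0,0],"claw": 70},
    {"travel": [20,0,-30],"rot": [0,0,0],"claw": 70},
    {"travel": [40,0,-20],"rot": [0,0,0],"claw": 70},
    {"travel": [45,0,0],"rot": [0,0,0],"claw": 0},
    {"travel": [20,0,0],"rot": [0,0,0],"claw": 0},
  ],
)

```text
time: 14.6
tool_pos: [0.572, 0.22, 0.242]
tcp_rot: [-2.004, -0.97, -1.408]
wrist_force: [0.0, 1.2, 0.3]
width: 1.001
grip_force: 0.0
```

Run:
```python
from kin import *
from cups import *
c=cam('top','t3');C=cups(c)
for o in C: print(np.round(o,3))
s=monitor.read_state();print(s['tool_pos'],s['width'])
d=cam('scene');cv2.imwrite('pics/p2.png',cv2.resize(d['color'][100:260,320:540],None,fx=3.6,fy=3.6))
```

```text
tray ((0.523446261882782, -0.24934354424476624), 0.21179404854774475)
[ 4.21991e+02  2.15015e+02  4.51000e-01 -3.83000e-01  9.70000e-02
  5.10000e-02 -8.46000e-01]
[ 3.86905e+02  1.97827e+02  5.10000e-01 -2.62000e-01  9.60000e-02
  5.10000e-02 -7.75000e-01]
[0.57311644 0.22063626 0.24470036] 0.9997531337513822
```

View pics/p2.png

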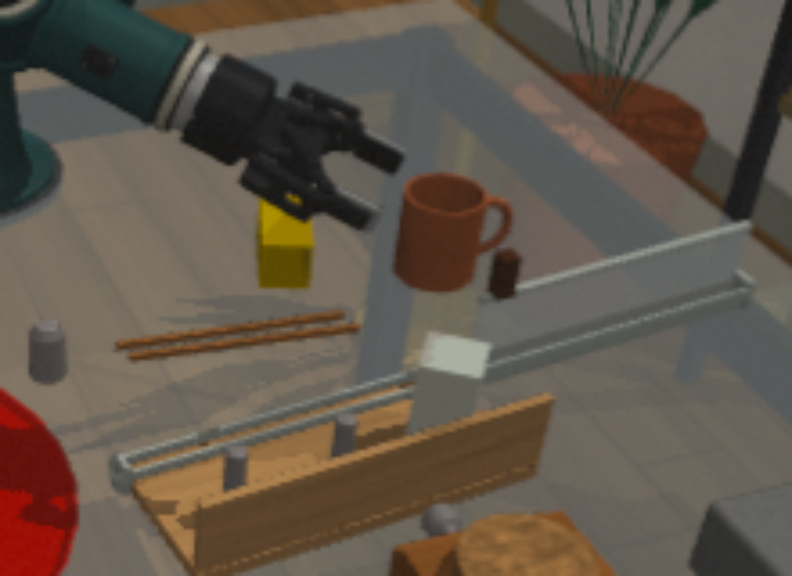

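The cup sits upright on peg2, with its top face at crop (455,355). The guard is open and the handle is at (505,272). Next is the middle cup.

Run:
```python
from kin import *
a=-.775;rot=target(np.deg2rad(20),a);t=tool_tcp([.510-.0255*np.cos(a),-.262-.0255*np.sin(a),.034],rot);print(t)
jplan(t+[0,0,.12],rot,20,0)
```

```text
[ 0.49642484 -0.24870426  0.01614584]
q [-0.17 -0.05  2.41  1.67  0.98 -0.73] goal [-0.46 -0.06  2.2  -0.17  0.67 -1.14] res 0.0 model off mm [4.5 8.6 9.8]
max load 0.7 end [ 0.4966 -0.2488  0.1366]
[{"travel":[-18, 0, -5],"rot":[1.3, -3.5, -4.4],"claw":0},{"travel":[-18, -1, -5],"rot":[1.3, -3.6, -4.3],"claw":0},{"travel":[-20, 0, -6],"rot":[1.4, -3.5, -4.4],"claw":0},{"travel":[-20, -1, -6],"rot":[1.4, -3.6, -4.4],"claw":0},{"travel":[-22, -1, -7],"rot":[1.4, -3.5, -4.4],"claw":0}]
[{"travel":[-22, -2, -6],"rot":[1.4, -3.6, -4.4],"claw":0},{"travel":[-23, -2, -7],"rot":[1.6, -3.6, -4.3],"claw":0},{"travel":[-24, -4, -8],"rot":[1.6, -3.5, -4.4],"claw":0},{"travel":[-25, -4, -7],"rot":[1.6, -3.6, -4.3],"claw":0},{"travel":[-25, -5, -7],"rot":[1.8, -3.5, -4.4],"claw":0}]
[{"travel":[-26, -7, -8],"rot":[1.8, -3.5, -4.3],"claw":0},{"travel":[-26, -8, -7],"rot":[1.9, -3.5, -4.4],"claw":0},{"travel":[-27, -9, -7],"rot":[2.1, -3.4, -4.3],"claw":0},{"travel":[-27, -11, -6],"rot":[2.1, -3.4, -4.3],"claw":0},{"travel":[-27, -12, -7],"rot":[2.2, -3.3, -4.4],"claw":0}]
[{"travel":[-26, -14, -6],"rot":[2.3, -3.2, -4.3],"claw":0},{"travel":[-27, -15, -6],"rot":[2.4, -3.2, -4.4],"claw":0},{"travel":[-25, -17, -5],"rot":[2.5, -3.0, -4.3],"claw":0},{"travel":[-25, -18, -5],"rot":[2.7, -3.0, -4.4],"claw":0},{"travel":[-25, -20, -5],"rot":[2.7, -2.8, -4.4],"claw":0}]
```

```bash
sed -i 's/def jplan(pos,rot,n,claw):/def jplan(pos,rot,n,claw,bump=0):/; s/P=P+off$/P=P+off+[0,0,bump*np.sin(np.pi*i\/n)]/; s/^    print(.max load.*/    print("load",round(big,2),"end",p.round(4),"path",np.round(path[::3],3).tolist())/; s/rows=\[\];big=0/rows=[];big=0;path=[]/; s/^        p=p+R.apply(d\/1000);R=R\*Ro.from_rotvec(np.deg2rad(w))$/&;path.append(p)/' kin.py
python3 - <<'E'
from kin import *
a=-.775;rot=target(np.deg2rad(20),a);t=tool_tcp([.510-.0255*np.cos(a),-.262-.0255*np.sin(a),.034],rot)
jplan(t+[0,0,.12],rot,20,0,.09)
E
```

```text
q [-0.17 -0.05  2.41  1.67  0.98 -0.73] goal [-0.46 -0.06  2.2  -0.17  0.67 -1.14] res 0.0 model off mm [4.5 8.6 9.8]
load 0.7 end [ 0.4963 -0.2483  0.1364] path [[0.565, 0.212, 0.24], [0.547, 0.175, 0.235], [0.53, 0.118, 0.226], [0.516, 0.046, 0.208], [0.506, -0.037, 0.184], [0.5, -0.128, 0.16], [0.496, -0.219, 0.14]]
[{"travel":[-5, 0, -10],"rot":[1.3, -3.5, -4.4],"claw":0},{"travel":[-6, 0, -10],"rot":[1.3, -3.6, -4.3],"claw":0},{"travel":[-8, 2, -12],"rot":[1.4, -3.5, -4.4],"claw":0},{"travel":[-10, 1, -12],"rot":[1.4, -3.6, -4.4],"claw":0},{"travel":[-13, 1, -13],"rot":[1.4, -3.5, -4.4],"claw":0}]
[{"travel":[-15, 1, -13],"rot":[1.4, -3.6, -4.4],"claw":0},{"travel":[-18, 0, -12],"rot":[1.6, -3.6, -4.3],"claw":0},{"travel":[-21, -2, -11],"rot":[1.6, -3.5, -4.4],"claw":0},{"travel":[-23, -3, -9],"rot":[1.6, -3.6, -4.3],"claw":0},{"travel":[-25, -5, -9],"rot":[1.8, -3.5, -4.4],"claw":0}]
[{"travel":[-26, -7, -6],"rot":[1.8, -3.5, -4.3],"claw":0},{"travel":[-28, -9, -4],"rot":[1.9, -3.5, -4.4],"claw":0},{"travel":[-27, -12, -2],"rot":[2.1, -3.4, -4.3],"claw":0},{"travel":[-28, -13, 0],"rot":[2.1, -3.4, -4.3],"claw":0},{"travel":[-27, -15, 2],"rot":[2.2, -3.3, -4.4],"claw":0}]
[{"travel":[-27, -17, 4],"rot":[2.3, -3.2, -4.3],"claw":0},{"travel":[-25, -18, 6],"rot":[2.4, -3.2, -4.4],"claw":0},{"travel":[-23, -19, 7],"rot":[2.5, -3.0, -4.3],"claw":0},{"travel":[-22, -21, 8],"rot":[2.7, -3.0, -4.4],"claw":0},{"travel":[-20, -20, 9],"rot":[2.7, -2.8, -4.4],"claw":0}]
```

Emit:
jog_arm(
  commands=[
    {"travel": [-5,0,-10],"rot": [1.3,-3.5,-4.4],"claw": 0},
    {"travel": [-6,0,-10],"rot": [1.3,-3.6,-4.3],"claw": 0},
    {"travel": [-8,2,-12],"rot": [1.4,-3.5,-4.4],"claw": 0},
    {"travel": [-10,1,-12],"rot": [1.4,-3.6,-4.4],"claw": 0},
    {"travel": [-13,1,-13],"rot": [1.4,-3.5,-4.4],"claw": 0},
  ],
)

```text
time: 15.2
tool_pos: [0.5369, 0.1571, 0.2256]
tcp_rot: [-2.059, -1.606, -1.187]
wrist_force: [-0.2, 0.4, 0.4]
width: 0.999
grip_force: 0.0
```

Emit:
jog_arm(
  commands=[
    {"travel": [-15,1,-13],"rot": [1.4,-3.6,-4.4],"claw": 0},
    {"travel": [-18,0,-12],"rot": [1.6,-3.6,-4.3],"claw": 0},
    {"travel": [-21,-2,-11],"rot": [1.6,-3.5,-4.4],"claw": 0},
    {"travel": [-23,-3,-9],"rot": [1.6,-3.6,-4.3],"claw": 0},
    {"travel": [-25,-5,-9],"rot": [1.8,-3.5,-4.4],"claw": 0},
  ],
)

```text
time: 15.7
tool_pos: [0.5124, 0.0451, 0.2007]
tcp_rot: [-1.98, -2.233, -0.851]
wrist_force: [0.6, 0.7, -0.5]
width: 1.002
grip_force: 0.0
```

Emit:
jog_arm(
  commands=[
    {"travel": [-26,-7,-6],"rot": [1.8,-3.5,-4.3],"claw": 0},
    {"travel": [-28,-9,-4],"rot": [1.9,-3.5,-4.4],"claw": 0},
    {"travel": [-27,-12,-2],"rot": [2.1,-3.4,-4.3],"claw": 0},
    {"travel": [-28,-13,0],"rot": [2.1,-3.4,-4.3],"claw": 0},
    {"travel": [-27,-15,2],"rot": [2.2,-3.3,-4.4],"claw": 0},
  ],
)

```text
time: 16.2
tool_pos: [0.4974, -0.0972, 0.1605]
tcp_rot: [1.558, 2.513, 0.332]
wrist_force: [0.5, 0.6, -0.5]
width: 0.999
grip_force: 0.0
```

Emit:
jog_arm(
  commands=[
    {"travel": [-27,-17,4],"rot": [2.3,-3.2,-4.3],"claw": 0},
    {"travel": [-25,-18,6],"rot": [2.4,-3.2,-4.4],"claw": 0},
    {"travel": [-23,-19,7],"rot": [2.5,-3.0,-4.3],"claw": 0},
    {"travel": [-22,-21,8],"rot": [2.7,-3.0,-4.4],"claw": 0},
    {"travel": [-20,-20,9],"rot": [2.7,-2.8,-4.4],"claw": 0},
  ],
)

```text
time: 16.7
tool_pos: [0.4912, -0.2488, 0.1287]
tcp_rot: [1.063, 2.617, -0.197]
wrist_force: [-0.3, -0.0, -0.6]
width: 1.004
grip_force: 0.0
```

Run:
```python
from kin import *
from cups import *
for o in cups(cam('top','t4')): print(np.round(o,3))
a=-.775;rot=target(np.deg2rad(20),a);t=tool_tcp([.510-.0255*np.cos(a),-.262-.0255*np.sin(a),.034],rot)
jplan(t,rot,5,0)
print(np.abs(cv2.imread('pics/t4.png').astype(int)-cv2.imread('pics/t3.png'))[:].max(2)[185:245,370:450].mean())
# scene check: predicted middle cup top-face corners vs white mask
c=cam('scene','s4')
for du,dv in((-1,-1),(-1,1),(1,1),(1,-1)):
    p=np.array([.510,-.262])+du*.0475*np.array([np.cos(a),np.sin(a)])+dv*.025*np.array([-np.sin(a),np.cos(a)])
    print(proj(c,[*p,.055]).round(1))
```

```text
tray ((0.5240627527236938, -0.24988804757595062), 0.21172814071178436)
[ 4.22271e+02  2.14702e+02  4.53000e-01 -3.84000e-01  9.30000e-02
  4.40000e-02 -7.79000e-01]
[ 3.91039e+02  1.93014e+02  5.25000e-01 -2.75000e-01  5.60000e-02
  5.10000e-02 -7.23000e-01]
q [-0.44 -0.06  2.21 -0.19  0.69 -1.11] goal [-0.44  0.12  2.28 -0.28  0.43 -1.  ] res 0.0 model off mm [ 1.  -1.5  3. ]
load 0.46 end [ 0.4961 -0.249   0.0161] path [[0.493, -0.252, 0.105], [0.497, -0.251, 0.038]]
[{"travel":[5, 1, 22],"rot":[0.0, -0.2, 0.1],"claw":0},{"travel":[5, 1, 22],"rot":[-0.0, -0.1, 0.2],"claw":0},{"travel":[7, 2, 21],"rot":[-0.2, -0.1, 0.1],"claw":0},{"travel":[9, 1, 21],"rot":[-0.2, -0.1, 0.0],"claw":0},{"travel":[9, 1, 20],"rot":[-0.4, -0.0, 0.1],"claw":0}]
40.193958333333335
[264.5 215.2]
[278.4 220. ]
[259.5 239.5]
[245.2 234.1]
```

The middle cup's visible mouth end is where I expected it, so I'll descend and grip.

Emit:
jog_arm(
  commands=[
    {"travel": [5,1,22],"rot": [0,-0.2,0.1],"claw": 0},
    {"travel": [5,1,22],"rot": [0,-0.1,0.2],"claw": 0},
    {"travel": [7,2,21],"rot": [-0.2,-0.1,0.1],"claw": 0},
    {"travel": [9,1,21],"rot": [-0.2,-0.1,0],"claw": 0},
    {"travel": [9,1,20],"rot": [-0.4,0,0.1],"claw": 0},
  ],
)

```text
time: 17.3
tool_pos: [0.4983, -0.2451, 0.0178]
tcp_rot: [1.072, 2.599, -0.175]
wrist_force: [-0.1, -1.8, -0.8]
width: 1.001
grip_force: 0.0
```

Emit:
jog_arm(
  commands=[
    {"travel": [0,0,0],"rot": [0,0,0],"claw": 40},
    {"travel": [0,0,0],"rot": [0,0,0],"claw": 255},
    {"travel": [0,0,0],"rot": [0,0,0],"claw": 255},
    {"travel": [0,0,0],"rot": [0,0,0],"claw": 255},
    {"travel": [0,0,0],"rot": [0,0,0],"claw": 255},
  ],
  force=45,
)

```text
time: 17.8
tool_pos: [0.5006, -0.2464, 0.0212]
tcp_rot: [1.069, 2.594, -0.176]
wrist_force: [0.2, 0.4, -1.9]
width: 0.58
grip_force: 46.9
```

Run:
```python
from kin import *
s=monitor.read_state();print(s['tool_pos'],s['width'],s['grip_force'])
save_grasp(.510,-.262,-.775)
jplan(s['tool_pos']+[-.0,0,.18],Ro.from_rotvec(s['tcp_rot']),5,255)
```

```text
[ 0.5006056  -0.24639153  0.02115222] 0.5801269021004397 46.93288341164589
cup in tool [ 24.9  -4.6 -18.7] [-0.938  0.005  0.345]
q [-0.44  0.11  2.28 -0.26  0.43 -1.01] goal [-0.44 -0.15  2.13 -0.15  0.82 -1.14] res 0.0 model off mm [ 2.  -1.7  3.4]
load 0.75 end [ 0.5009 -0.2465  0.2015] path [[0.505, -0.251, 0.056], [0.505, -0.252, 0.164]]
[{"travel":[-18, 0, -30],"rot":[0.4, -0.2, 0.1],"claw":255},{"travel":[-15, 0, -33],"rot":[0.2, -0.0, 0.1],"claw":255},{"travel":[-13, 0, -33],"rot":[-0.0, -0.0, -0.0],"claw":255},{"travel":[-10, 0, -36],"rot":[-0.2, 0.1, -0.1],"claw":255},{"travel":[-7, 1, -37],"rot":[-0.4, 0.1, -0.1],"claw":255}]
```

Emit:
jog_arm(
  commands=[
    {"travel": [-18,0,-30],"rot": [0.4,-0.2,0.1],"claw": 255},
    {"travel": [-15,0,-33],"rot": [0.2,0,0.1],"claw": 255},
    {"travel": [-13,0,-33],"rot": [0,0,0],"claw": 255},
    {"travel": [-10,0,-36],"rot": [-0.2,0.1,-0.1],"claw": 255},
    {"travel": [-7,1,-37],"rot": [-0.4,0.1,-0.1],"claw": 255},
  ],
)

```text
time: 18.3
tool_pos: [0.5005, -0.2462, 0.2024]
tcp_rot: [1.069, 2.595, -0.175]
wrist_force: [2.0, -0.6, -0.8]
width: 0.578
grip_force: 47.3
```

Run:
```python
from kin import *
b,ax=json.load(open('grasp.json'));b[1]=0;json.dump([b,ax],open('grasp.json','w'))
jplan(*place_pose(1,.9,.10),20,255,.05)
```

```text
q [-0.44 -0.14  2.13 -0.15  0.83 -1.14] goal [-0.22  0.17  2.32  1.7   1.02 -0.86] res 0.0 model off mm [ 1.  -1.3  2.7]
load 0.7 end [0.6226 0.1752 0.1801] path [[0.503, -0.217, 0.193], [0.512, -0.125, 0.176], [0.522, -0.037, 0.173], [0.537, 0.04, 0.177], [0.557, 0.104, 0.182], [0.582, 0.148, 0.185], [0.612, 0.172, 0.182]]
[{"travel":[21, 23, 3],"rot":[-3.0, 3.5, 3.7],"claw":255},{"travel":[23, 22, 3],"rot":[-2.8, 3.6, 3.7],"claw":255},{"travel":[23, 21, 4],"rot":[-2.7, 3.6, 3.8],"claw":255},{"travel":[23, 19, 4],"rot":[-2.6, 3.7, 3.9],"claw":255},{"travel":[24, 18, 5],"rot":[-2.4, 3.6, 3.9],"claw":255}]
[{"travel":[24, 16, 7],"rot":[-2.4, 3.7, 4.0],"claw":255},{"travel":[24, 14, 7],"rot":[-2.2, 3.7, 4.0],"claw":255},{"travel":[22, 13, 9],"rot":[-2.1, 3.6, 4.1],"claw":255},{"travel":[23, 12, 9],"rot":[-2.1, 3.6, 4.2],"claw":255},{"travel":[20, 9, 11],"rot":[-1.9, 3.5, 4.3],"claw":255}]
[{"travel":[19, 8, 11],"rot":[-1.9, 3.5, 4.3],"claw":255},{"travel":[18, 7, 12],"rot":[-1.9, 3.4, 4.4],"claw":255},{"travel":[15, 6, 13],"rot":[-1.8, 3.4, 4.4],"claw":255},{"travel":[13, 5, 12],"rot":[-1.9, 3.2, 4.5],"claw":255},{"travel":[11, 5, 13],"rot":[-1.8, 3.2, 4.5],"claw":255}]
[{"travel":[8, 4, 12],"rot":[-1.8, 3.1, 4.5],"claw":255},{"travel":[7, 5, 12],"rot":[-1.9, 3.0, 4.6],"claw":255},{"travel":[4, 5, 11],"rot":[-1.9, 2.9, 4.6],"claw":255},{"travel":[2, 5, 10],"rot":[-1.9, 2.9, 4.6],"claw":255},{"travel":[1, 7, 9],"rot":[-2.0, 2.8, 4.5],"claw":255}]
```

Emit:
jog_arm(
  commands=[
    {"travel": [21,23,3],"rot": [-3.0,3.5,3.7],"claw": 255},
    {"travel": [23,22,3],"rot": [-2.8,3.6,3.7],"claw": 255},
    {"travel": [23,21,4],"rot": [-2.7,3.6,3.8],"claw": 255},
    {"travel": [23,19,4],"rot": [-2.6,3.7,3.9],"claw": 255},
    {"travel": [24,18,5],"rot": [-2.4,3.6,3.9],"claw": 255},
  ],
)

```text
time: 18.8
tool_pos: [0.5151, -0.094, 0.1725]
tcp_rot: [1.513, 2.563, 0.401]
wrist_force: [1.0, -0.4, -1.7]
width: 0.58
grip_force: 47.4
```

Emit:
jog_arm(
  commands=[
    {"travel": [24,16,7],"rot": [-2.4,3.7,4.0],"claw": 255},
    {"travel": [24,14,7],"rot": [-2.2,3.7,4.0],"claw": 255},
    {"travel": [22,13,9],"rot": [-2.1,3.6,4.1],"claw": 255},
    {"travel": [23,12,9],"rot": [-2.1,3.6,4.2],"claw": 255},
    {"travel": [20,9,11],"rot": [-1.9,3.5,4.3],"claw": 255},
  ],
)

```text
time: 19.3
tool_pos: [0.5374, 0.041, 0.1754]
tcp_rot: [-1.864, -2.241, -0.91]
wrist_force: [0.3, 0.2, -2.0]
width: 0.578
grip_force: 47.4
```

Emit:
jog_arm(
  commands=[
    {"travel": [19,8,11],"rot": [-1.9,3.5,4.3],"claw": 255},
    {"travel": [18,7,12],"rot": [-1.9,3.4,4.4],"claw": 255},
    {"travel": [15,6,13],"rot": [-1.8,3.4,4.4],"claw": 255},
    {"travel": [13,5,12],"rot": [-1.9,3.2,4.5],"claw": 255},
    {"travel": [11,5,13],"rot": [-1.8,3.2,4.5],"claw": 255},
  ],
)

```text
time: 19.8
tool_pos: [0.5742, 0.1358, 0.1835]
tcp_rot: [-1.977, -1.611, -1.218]
wrist_force: [-0.2, 0.2, -1.5]
width: 0.582
grip_force: 47.4
```

Emit:
jog_arm(
  commands=[
    {"travel": [8,4,12],"rot": [-1.8,3.1,4.5],"claw": 255},
    {"travel": [7,5,12],"rot": [-1.9,3.0,4.6],"claw": 255},
    {"travel": [4,5,11],"rot": [-1.9,2.9,4.6],"claw": 255},
    {"travel": [2,5,10],"rot": [-1.9,2.9,4.6],"claw": 255},
    {"travel": [1,7,9],"rot": [-2.0,2.8,4.5],"claw": 255},
  ],
)

```text
time: 20.3
tool_pos: [0.6233, 0.1749, 0.178]
tcp_rot: [-2.013, -0.965, -1.401]
wrist_force: [-0.7, 1.3, -2.6]
width: 0.58
grip_force: 47.5
```

```bash
cat > chk.py <<'E'
from kin import *
def heldcheck(c):
    # white top face of the held cup in the scene view, against the prediction
    s=monitor.read_state();b,ax=map(np.array,json.load(open('grasp.json')))
    R=Ro.from_rotvec(s['tcp_rot']);print('underside',(s['tool_pos']+R.apply(b)).round(4),'axis',R.apply(ax).round(3))
E
python3 - <<'E'
from chk import *
c=cam('scene','p3');heldcheck(c)
jplan(*place_pose(1,.9,.02),10,255)
E
```

```text
underside [0.6173 0.168  0.2055] axis [-0.005  0.004 -1.   ]
q [-0.25  0.19  2.33  1.7   1.04 -0.89] goal [-0.25  0.36  2.33  1.79  1.07 -1.09] res 0.0 model off mm [5.7 8.4 9.8]
load 0.16 end [0.6228 0.1749 0.1001] path [[0.623, 0.176, 0.168], [0.624, 0.175, 0.146], [0.624, 0.176, 0.123], [0.623, 0.175, 0.1]]
[{"travel":[-7, 0, 3],"rot":[0.1, 0.0, -0.0],"claw":255},{"travel":[-7, 1, 3],"rot":[-0.0, 0.0, -0.1],"claw":255},{"travel":[-7, 0, 2],"rot":[0.0, 0.1, -0.0],"claw":255},{"travel":[-7, 0, 3],"rot":[0.1, -0.0, -0.1],"claw":255},{"travel":[-7, 0, 3],"rot":[-0.0, -0.0, 0.0],"claw":255}]
[{"travel":[-7, 0, 2],"rot":[-0.0, -0.0, -0.0],"claw":255},{"travel":[-7, 0, 3],"rot":[-0.0, -0.0, -0.1],"claw":255},{"travel":[-7, 0, 2],"rot":[-0.0, -0.1, -0.0],"claw":255},{"travel":[-8, 0, 2],"rot":[-0.1, 0.0, -0.1],"claw":255},{"travel":[-7, 0, 3],"rot":[0.0, -0.0, -0.0],"claw":255}]
```

Emit:
jog_arm(
  commands=[
    {"travel": [-7,0,3],"rot": [0.1,0,0],"claw": 255},
    {"travel": [-7,1,3],"rot": [0,0,0],"claw": 255},
    {"travel": [-7,0,2],"rot": [0,0,0],"claw": 255},
    {"travel": [-7,0,3],"rot": [0.1,0,0],"claw": 255},
    {"travel": [-7,0,3],"rot": [0,0,0],"claw": 255},
  ],
)

```text
time: 20.85
tool_pos: [0.6243, 0.1751, 0.1399]
tcp_rot: [-2.009, -0.971, -1.397]
wrist_force: [1.0, -0.1, -1.2]
width: 0.58
grip_force: 47.4
```

Emit:
jog_arm(
  commands=[
    {"travel": [-10,0,3],"rot": [0,0,0],"claw": 255},
    {"travel": [-10,0,4],"rot": [0,0,0],"claw": 255},
    {"travel": [-10,0,4],"rot": [0,0,0],"claw": 255},
    {"travel": [-8,0,3],"rot": [0,0,0],"claw": 255},
    {"travel": [-5,0,2],"rot": [0,0,0],"claw": 255},
  ],
)

```text
time: 21.35
tool_pos: [0.6234, 0.1758, 0.0929]
tcp_rot: [-2.01, -0.969, -1.395]
wrist_force: [0.4, 0.2, -1.7]
width: 0.585
grip_force: 47.4
```

Run:
```python
from chk import *
heldcheck(0)
```

```text
underside [0.6181 0.1687 0.1228] axis [-0.003  0.001 -1.   ]
```

Emit:
jog_arm(
  commands=[
    {"travel": [-3,0,1],"rot": [0,0,0],"claw": 255},
    {"travel": [-2,0,1],"rot": [0,0,0],"claw": 255},
    {"travel": [-2,0,1],"rot": [0,0,0],"claw": 255},
    {"travel": [-1,0,0],"rot": [0,0,0],"claw": 255},
    {"travel": [-1,0,0],"rot": [0,0,0],"claw": 255},
  ],
)

```text
time: 21.85
tool_pos: [0.6238, 0.1754, 0.0852]
tcp_rot: [-2.009, -0.97, -1.397]
wrist_force: [0.7, 0.6, -1.2]
width: 0.584
grip_force: 47.4
```

Emit:
jog_arm(
  commands=[
    {"travel": [-1,0,0],"rot": [0,0,0],"claw": 255},
    {"travel": [-1,0,0],"rot": [0,0,0],"claw": 255},
    {"travel": [0,0,0],"rot": [0,0,0],"claw": 255},
    {"travel": [0,0,0],"rot": [0,0,0],"claw": 255},
    {"travel": [0,0,0],"rot": [0,0,0],"claw": 255},
  ],
)

```text
time: 22.35
tool_pos: [0.6232, 0.1749, 0.0831]
tcp_rot: [-2.009, -0.97, -1.396]
wrist_force: [-0.2, 0.9, -0.0]
width: 0.583
grip_force: 47.4
```

Emit:
jog_arm(
  commands=[
    {"travel": [-1,0,0],"rot": [0,0,0],"claw": 255},
    {"travel": [-1,0,0],"rot": [0,0,0],"claw": 255},
    {"travel": [-1,0,0],"rot": [0,0,0],"claw": 255},
    {"travel": [0,0,0],"rot": [0,0,0],"claw": 255},
    {"travel": [0,0,0],"rot": [0,0,0],"claw": 255},
  ],
)

```text
time: 22.85
tool_pos: [0.6231, 0.1747, 0.0827]
tcp_rot: [-2.003, -0.97, -1.401]
wrist_force: [-3.4, -0.6, 8.2]
width: 0.579
grip_force: 48.0
```

Contact. I'll release and retreat.

Emit:
jog_arm(
  commands=[
    {"travel": [0,0,0],"rot": [0,0,0],"claw": 70},
    {"travel": [0,0,0],"rot": [0,0,0],"claw": 70},
    {"travel": [0,0,0],"rot": [0,0,0],"claw": 70},
    {"travel": [0,0,-10],"rot": [0,0,0],"claw": 70},
    {"travel": [0,0,-30],"rot": [0,0,0],"claw": 70},
  ],
)

```text
time: 23.35
tool_pos: [0.5988, 0.1453, 0.0936]
tcp_rot: [-2.007, -0.971, -1.394]
wrist_force: [0.1, -0.7, 0.7]
width: 0.729
grip_force: 0.0
```

Emit:
jog_arm(
  commands=[
    {"travel": [0,0,-30],"rot": [0,0,0],"claw": 70},
    {"travel": [20,0,-30],"rot": [0,0,0],"claw": 70},
    {"travel": [40,0,-20],"rot": [0,0,0],"claw": 70},
    {"travel": [45,0,0],"rot": [0,0,0],"claw": 0},
    {"travel": [20,0,0],"rot": [0,0,0],"claw": 0},
  ],
)

```text
time: 23.85
tool_pos: [0.5817, 0.1179, 0.2436]
tcp_rot: [-2.008, -0.972, -1.404]
wrist_force: [-0.5, -0.9, -0.2]
width: 0.992
grip_force: 0.0
```

Run:
```python
from kin import *
from cups import *
for o in cups(cam('top','t5')): print(np.round(o,3))
d=cam('scene','s5')
a=-.846;rot=target(np.deg2rad(20),a);t=tool_tcp([.451-.0255*np.cos(a),-.383-.0255*np.sin(a),.034],rot);print(t)
jplan(t+[0,0,.13],rot,20,0,.1)
```

```text
tray ((0.5238984227180481, -0.24944476783275604), 0.21170565485954285)
[ 4.22922e+02  2.14125e+02  4.52000e-01 -3.85000e-01  9.30000e-02
  5.10000e-02 -7.81000e-01]
[ 0.43840225 -0.36877473  0.01614584]
q [-0.41  0.01  2.35  1.49  1.15 -0.72] goal [-0.74 -0.05  2.17 -0.06  0.67 -1.42] res 0.0 model off mm [5.  8.9 9.7]
load 0.69 end [ 0.4382 -0.3685  0.1456] path [[0.576, 0.106, 0.243], [0.555, 0.058, 0.242], [0.533, -0.006, 0.237], [0.51, -0.081, 0.222], [0.488, -0.165, 0.201], [0.466, -0.253, 0.176], [0.445, -0.34, 0.152]]
[{"travel":[-5, 3, -13],"rot":[0.6, -3.8, -4.1],"claw":0},{"travel":[-7, 3, -14],"rot":[0.7, -3.7, -4.2],"claw":0},{"travel":[-8, 3, -15],"rot":[0.7, -3.8, -4.2],"claw":0},{"travel":[-11, 3, -15],"rot":[0.9, -3.7, -4.2],"claw":0},{"travel":[-14, 2, -16],"rot":[1.0, -3.8, -4.2],"claw":0}]
[{"travel":[-16, 2, -15],"rot":[1.0, -3.7, -4.2],"claw":0},{"travel":[-19, 0, -15],"rot":[1.2, -3.7, -4.2],"claw":0},{"travel":[-22, -2, -13],"rot":[1.3, -3.6, -4.3],"claw":0},{"travel":[-23, -4, -12],"rot":[1.5, -3.7, -4.2],"claw":0},{"travel":[-26, -6, -9],"rot":[1.5, -3.5, -4.3],"claw":0}]
[{"travel":[-26, -8, -8],"rot":[1.7, -3.6, -4.3],"claw":0},{"travel":[-28, -11, -5],"rot":[1.8, -3.4, -4.3],"claw":0},{"travel":[-27, -14, -3],"rot":[2.0, -3.4, -4.3],"claw":0},{"travel":[-27, -15, 0],"rot":[2.0, -3.3, -4.3],"claw":0},{"travel":[-26, -18, 2],"rot":[2.2, -3.1, -4.4],"claw":0}]
[{"travel":[-24, -20, 4],"rot":[2.4, -3.1, -4.4],"claw":0},{"travel":[-22, -21, 7],"rot":[2.4, -2.9, -4.4],"claw":0},{"travel":[-21, -22, 7],"rot":[2.6, -2.8, -4.5],"claw":0},{"travel":[-18, -23, 9],"rot":[2.6, -2.7, -4.5],"claw":0},{"travel":[-16, -23, 10],"rot":[2.8, -2.5, -4.5],"claw":0}]
```

Emit:
jog_arm(
  commands=[
    {"travel": [-5,3,-13],"rot": [0.6,-3.8,-4.1],"claw": 0},
    {"travel": [-7,3,-14],"rot": [0.7,-3.7,-4.2],"claw": 0},
    {"travel": [-8,3,-15],"rot": [0.7,-3.8,-4.2],"claw": 0},
    {"travel": [-11,3,-15],"rot": [0.9,-3.7,-4.2],"claw": 0},
    {"travel": [-14,2,-16],"rot": [1.0,-3.8,-4.2],"claw": 0},
  ],
)

```text
time: 24.45
tool_pos: [0.5442, 0.0377, 0.2343]
tcp_rot: [-2.127, -1.574, -1.195]
wrist_force: [-0.2, -0.1, -0.7]
width: 1.003
grip_force: 0.0
```

Emit:
jog_arm(
  commands=[
    {"travel": [-16,2,-15],"rot": [1.0,-3.7,-4.2],"claw": 0},
    {"travel": [-19,0,-15],"rot": [1.2,-3.7,-4.2],"claw": 0},
    {"travel": [-22,-2,-13],"rot": [1.3,-3.6,-4.3],"claw": 0},
    {"travel": [-23,-4,-12],"rot": [1.5,-3.7,-4.2],"claw": 0},
    {"travel": [-26,-6,-9],"rot": [1.5,-3.5,-4.3],"claw": 0},
  ],
)

```text
time: 24.95
tool_pos: [0.5071, -0.0816, 0.2161]
tcp_rot: [2.083, 2.183, 0.854]
wrist_force: [0.3, -0.8, -0.1]
width: 1.002
grip_force: 0.0
```

Emit:
jog_arm(
  commands=[
    {"travel": [-26,-8,-8],"rot": [1.7,-3.6,-4.3],"claw": 0},
    {"travel": [-28,-11,-5],"rot": [1.8,-3.4,-4.3],"claw": 0},
    {"travel": [-27,-14,-3],"rot": [2.0,-3.4,-4.3],"claw": 0},
    {"travel": [-27,-15,0],"rot": [2.0,-3.3,-4.3],"claw": 0},
    {"travel": [-26,-18,2],"rot": [2.2,-3.1,-4.4],"claw": 0},
  ],
)

```text
time: 25.45
tool_pos: [0.4699, -0.2238, 0.1776]
tcp_rot: [1.639, 2.426, 0.318]
wrist_force: [0.3, 0.5, -0.4]
width: 0.998
grip_force: 0.0
```

Emit:
jog_arm(
  commands=[
    {"travel": [-24,-20,4],"rot": [2.4,-3.1,-4.4],"claw": 0},
    {"travel": [-22,-21,7],"rot": [2.4,-2.9,-4.4],"claw": 0},
    {"travel": [-21,-22,7],"rot": [2.6,-2.8,-4.5],"claw": 0},
    {"travel": [-18,-23,9],"rot": [2.6,-2.7,-4.5],"claw": 0},
    {"travel": [-16,-23,10],"rot": [2.8,-2.5,-4.5],"claw": 0},
  ],
)

```text
time: 25.95
tool_pos: [0.4337, -0.3681, 0.1382]
tcp_rot: [1.156, 2.581, -0.21]
wrist_force: [-0.7, 0.8, 0.2]
width: 0.997
grip_force: 0.0
```

Run:
```python
from kin import *
from cups import *
for o in cups(cam('top','t6')): print(np.round(o,3))
a=-.846;rot=target(np.deg2rad(20),a);t=tool_tcp([.451-.0255*np.cos(a),-.383-.0255*np.sin(a),.034],rot)
jplan(t,rot,5,0)
jplan(t,rot,10,0)
c=cam('scene');cv2.imwrite('pics/a3.png',cv2.resize(c['color'][140:280,150:350],None,fx=4,fy=4))
```

```text
tray ((0.5235643982887268, -0.2499520629644394), 0.2121330201625824)
[ 4.26122e+02  2.09895e+02  4.67000e-01 -3.97000e-01  5.40000e-02
  4.60000e-02 -7.81000e-01]
q [-0.72 -0.05  2.18 -0.08  0.68 -1.39] goal [-0.72  0.14  2.25 -0.11  0.41 -1.34] res 0.0 model off mm [ 1.3 -1.3  2.9]
load 0.5 end [ 0.4388 -0.369   0.016 ] path [[0.435, -0.371, 0.113], [0.439, -0.37, 0.04]]
[{"travel":[5, 1, 24],"rot":[-0.0, -0.1, 0.1],"claw":0},{"travel":[6, 1, 24],"rot":[-0.1, -0.1, 0.1],"claw":0},{"travel":[8, 1, 23],"rot":[-0.1, -0.2, 0.1],"claw":0},{"travel":[9, 2, 22],"rot":[-0.2, -0.1, 0.1],"claw":0},{"travel":[9, 1, 22],"rot":[-0.2, -0.1, 0.1],"claw":0}]
q [-0.72 -0.05  2.18 -0.08  0.68 -1.39] goal [-0.72  0.14  2.25 -0.11  0.41 -1.34] res 0.0 model off mm [ 1.3 -1.3  2.9]
load 0.25 end [ 0.4389 -0.369   0.016 ] path [[0.435, -0.37, 0.125], [0.437, -0.373, 0.088], [0.439, -0.372, 0.052], [0.439, -0.369, 0.016]]
[{"travel":[2, 1, 12],"rot":[-0.0, -0.1, 0.1],"claw":0},{"travel":[3, 0, 12],"rot":[-0.0, -0.0, 0.0],"claw":0},{"travel":[3, 1, 12],"rot":[-0.1, -0.1, 0.1],"claw":0},{"travel":[3, 0, 12],"rot":[-0.0, -0.0, 0.0],"claw":0},{"travel":[4, 1, 12],"rot":[-0.1, -0.1, 0.0],"claw":0}]
[{"travel":[4, 0, 11],"rot":[-0.0, -0.1, 0.1],"claw":0},{"travel":[4, 1, 11],"rot":[-0.1, -0.0, 0.0],"claw":0},{"travel":[5, 1, 11],"rot":[-0.1, -0.1, 0.1],"claw":0},{"travel":[4, 0, 11],"rot":[-0.1, -0.0, 0.0],"claw":0},{"travel":[5, 1, 11],"rot":[-0.1, -0.1, 0.1],"claw":0}]
```

View pics/a3.png

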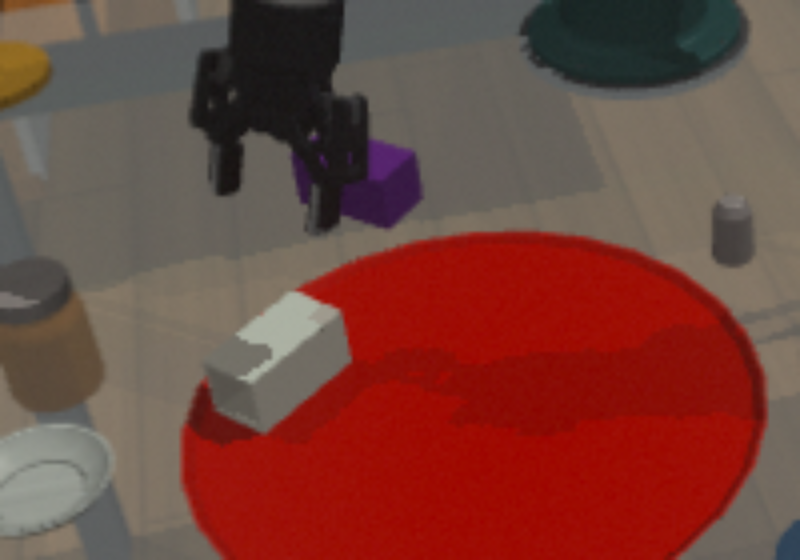

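The left finger is at (225,180) and the right at (322,215), in line with the remaining cup at (280,360). The purple block is well behind. I'll descend and grip.

Emit:
jog_arm(
  commands=[
    {"travel": [5,1,24],"rot": [0,-0.1,0.1],"claw": 0},
    {"travel": [6,1,24],"rot": [-0.1,-0.1,0.1],"claw": 0},
    {"travel": [8,1,23],"rot": [-0.1,-0.2,0.1],"claw": 0},
    {"travel": [9,2,22],"rot": [-0.2,-0.1,0.1],"claw": 0},
    {"travel": [8,0,22],"rot": [-0.2,-0.1,0.1],"claw": 0},
  ],
)

```text
time: 26.55
tool_pos: [0.4419, -0.367, 0.0185]
tcp_rot: [1.165, 2.561, -0.194]
wrist_force: [0.1, -0.2, -0.3]
width: 0.999
grip_force: 0.0
```

Emit:
jog_arm(
  commands=[
    {"travel": [0,0,0],"rot": [0,0,0],"claw": 40},
    {"travel": [0,0,0],"rot": [0,0,0],"claw": 255},
    {"travel": [0,0,0],"rot": [0,0,0],"claw": 255},
    {"travel": [0,0,0],"rot": [0,0,0],"claw": 255},
    {"travel": [0,0,0],"rot": [0,0,0],"claw": 255},
  ],
  force=45,
)

```text
time: 27.05
tool_pos: [0.4437, -0.3688, 0.0219]
tcp_rot: [1.162, 2.557, -0.197]
wrist_force: [0.1, 0.6, -1.4]
width: 0.581
grip_force: 47.3
```

Run:
```python
from kin import *
s=monitor.read_state();print(s['tool_pos'],s['width'],s['grip_force'])
save_grasp(.451,-.383,-.846)
b,ax=json.load(open('grasp.json'));b[1]=0;json.dump([b,ax],open('grasp.json','w'))
jplan(s['tool_pos']+[-.0,0,.18],Ro.from_rotvec(s['tcp_rot']),5,255)
```

```text
[ 0.44374285 -0.36879722  0.02194793] 0.5811210185740237 47.3481468661339
cup in tool [ 27.2  -4.1 -18.7] [-0.938  0.005  0.347]
q [-0.71  0.13  2.25 -0.1   0.41 -1.35] goal [-0.71 -0.12  2.11 -0.06  0.8  -1.4 ] res 0.0 model off mm [ 2.1 -1.8  3.3]
load 0.76 end [ 0.4439 -0.3692  0.2023] path [[0.447, -0.373, 0.056], [0.448, -0.373, 0.165]]
[{"travel":[-17, 0, -30],"rot":[0.2, -0.0, 0.0],"claw":255},{"travel":[-15, 0, -33],"rot":[0.0, -0.0, 0.1],"claw":255},{"travel":[-13, 0, -33],"rot":[0.0, -0.0, -0.0],"claw":255},{"travel":[-10, 1, -36],"rot":[-0.0, -0.0, -0.0],"claw":255},{"travel":[-8, 0, -37],"rot":[-0.2, 0.0, -0.1],"claw":255}]
```

Emit:
jog_arm(
  commands=[
    {"travel": [-17,0,-30],"rot": [0.2,0,0],"claw": 255},
    {"travel": [-15,0,-33],"rot": [0,0,0.1],"claw": 255},
    {"travel": [-13,0,-33],"rot": [0,0,0],"claw": 255},
    {"travel": [-10,1,-36],"rot": [0,0,0],"claw": 255},
    {"travel": [-8,0,-37],"rot": [-0.2,0,-0.1],"claw": 255},
  ],
)

```text
time: 27.55
tool_pos: [0.4435, -0.3687, 0.2032]
tcp_rot: [1.162, 2.558, -0.196]
wrist_force: [-0.2, -1.1, -0.2]
width: 0.581
grip_force: 47.3
```

Run:
```python
from kin import *
jplan(*place_pose(0,.9,.10),20,255,.05)
```

```text
q [-0.71 -0.12  2.11 -0.06  0.8  -1.4 ] goal [-0.43  0.23  2.24  1.53  1.15 -0.84] res 0.0 model off mm [ 1.3 -1.2  2.8]
load 0.69 end [0.633  0.0752 0.1779] path [[0.453, -0.34, 0.195], [0.482, -0.256, 0.179], [0.509, -0.171, 0.174], [0.536, -0.093, 0.175], [0.564, -0.024, 0.178], [0.593, 0.029, 0.18], [0.623, 0.067, 0.179]]
[{"travel":[17, 26, 3],"rot":[-3.1, 3.0, 3.9],"claw":255},{"travel":[17, 24, 4],"rot":[-2.9, 3.1, 4.0],"claw":255},{"travel":[20, 23, 4],"rot":[-2.8, 3.2, 3.9],"claw":255},{"travel":[20, 22, 5],"rot":[-2.6, 3.3, 4.0],"claw":255},{"travel":[22, 20, 6],"rot":[-2.5, 3.4, 4.0],"claw":255}]
[{"travel":[22, 19, 7],"rot":[-2.3, 3.4, 4.1],"claw":255},{"travel":[22, 16, 9],"rot":[-2.1, 3.5, 4.1],"claw":255},{"travel":[23, 15, 9],"rot":[-2.1, 3.5, 4.1],"claw":255},{"travel":[22, 13, 11],"rot":[-1.9, 3.6, 4.2],"claw":255},{"travel":[21, 11, 12],"rot":[-1.7, 3.5, 4.2],"claw":255}]
[{"travel":[21, 9, 13],"rot":[-1.7, 3.6, 4.3],"claw":255},{"travel":[19, 7, 13],"rot":[-1.5, 3.5, 4.2],"claw":255},{"travel":[17, 6, 15],"rot":[-1.5, 3.5, 4.4],"claw":255},{"travel":[16, 5, 14],"rot":[-1.4, 3.4, 4.3],"claw":255},{"travel":[13, 3, 15],"rot":[-1.3, 3.5, 4.4],"claw":255}]
[{"travel":[11, 3, 15],"rot":[-1.3, 3.3, 4.5],"claw":255},{"travel":[10, 3, 15],"rot":[-1.2, 3.3, 4.4],"claw":255},{"travel":[7, 2, 14],"rot":[-1.2, 3.3, 4.4],"claw":255},{"travel":[6, 3, 13],"rot":[-1.2, 3.2, 4.5],"claw":255},{"travel":[4, 3, 12],"rot":[-1.2, 3.2, 4.4],"claw":255}]
```

Emit:
jog_arm(
  commands=[
    {"travel": [17,26,3],"rot": [-3.1,3.0,3.9],"claw": 255},
    {"travel": [17,24,4],"rot": [-2.9,3.1,4.0],"claw": 255},
    {"travel": [20,23,4],"rot": [-2.8,3.2,3.9],"claw": 255},
    {"travel": [20,22,5],"rot": [-2.6,3.3,4.0],"claw": 255},
    {"travel": [22,20,6],"rot": [-2.5,3.4,4.0],"claw": 255},
  ],
)

```text
time: 28.05
tool_pos: [0.491, -0.2261, 0.1752]
tcp_rot: [1.595, 2.461, 0.377]
wrist_force: [-0.7, -0.3, -1.6]
width: 0.578
grip_force: 47.5
```

Emit:
jog_arm(
  commands=[
    {"travel": [22,19,7],"rot": [-2.3,3.4,4.1],"claw": 255},
    {"travel": [22,16,9],"rot": [-2.1,3.5,4.1],"claw": 255},
    {"travel": [23,15,9],"rot": [-2.1,3.5,4.1],"claw": 255},
    {"travel": [22,13,11],"rot": [-1.9,3.6,4.2],"claw": 255},
    {"travel": [21,11,12],"rot": [-1.7,3.5,4.2],"claw": 255},
  ],
)

```text
time: 28.55
tool_pos: [0.5371, -0.0923, 0.1738]
tcp_rot: [-1.996, -2.213, -0.914]
wrist_force: [-0.7, 0.1, -1.6]
width: 0.582
grip_force: 47.5
```

Emit:
jog_arm(
  commands=[
    {"travel": [21,9,13],"rot": [-1.7,3.6,4.3],"claw": 255},
    {"travel": [19,7,13],"rot": [-1.5,3.5,4.2],"claw": 255},
    {"travel": [17,6,15],"rot": [-1.5,3.5,4.4],"claw": 255},
    {"travel": [16,5,14],"rot": [-1.4,3.4,4.3],"claw": 255},
    {"travel": [13,3,15],"rot": [-1.3,3.5,4.4],"claw": 255},
  ],
)

```text
time: 29.05
tool_pos: [0.5837, 0.013, 0.1785]
tcp_rot: [-2.055, -1.59, -1.229]
wrist_force: [0.3, 0.9, -1.1]
width: 0.582
grip_force: 47.5
```

Emit:
jog_arm(
  commands=[
    {"travel": [11,3,15],"rot": [-1.3,3.3,4.5],"claw": 255},
    {"travel": [10,3,15],"rot": [-1.2,3.3,4.4],"claw": 255},
    {"travel": [7,2,14],"rot": [-1.2,3.3,4.4],"claw": 255},
    {"travel": [6,3,13],"rot": [-1.2,3.2,4.5],"claw": 255},
    {"travel": [4,3,12],"rot": [-1.2,3.2,4.4],"claw": 255},
  ],
)

```text
time: 29.55
tool_pos: [0.6338, 0.075, 0.1762]
tcp_rot: [-2.014, -0.965, -1.399]
wrist_force: [0.9, -0.4, -1.3]
width: 0.581
grip_force: 47.5
```

Run:
```python
from chk import *
heldcheck(0)
jplan(*place_pose(0,.9,.015),10,255)
```

```text
underside [0.6289 0.0685 0.2083] axis [-0.     0.001 -1.   ]
q [-0.45  0.25  2.24  1.52  1.16 -0.86] goal [-0.45  0.42  2.25  1.6   1.16 -1.06] res 0.0 model off mm [6.1 8.4 9.7]
load 0.17 end [0.6335 0.0755 0.093 ] path [[0.634, 0.075, 0.168], [0.635, 0.075, 0.143], [0.634, 0.075, 0.119], [0.634, 0.075, 0.093]]
[{"travel":[-8, 0, 3],"rot":[0.0, 0.0, -0.0],"claw":255},{"travel":[-7, 1, 3],"rot":[0.1, 0.0, -0.0],"claw":255},{"travel":[-8, 0, 3],"rot":[-0.0, 0.0, -0.0],"claw":255},{"travel":[-8, 0, 3],"rot":[-0.0, 0.1, -0.0],"claw":255},{"travel":[-8, 0, 3],"rot":[-0.0, -0.0, -0.0],"claw":255}]
[{"travel":[-7, 0, 3],"rot":[-0.0, -0.1, -0.1],"claw":255},{"travel":[-8, 0, 2],"rot":[-0.0, 0.0, 0.0],"claw":255},{"travel":[-8, 0, 3],"rot":[-0.0, 0.0, 0.0],"claw":255},{"travel":[-8, -1, 3],"rot":[-0.0, -0.0, 0.0],"claw":255},{"travel":[-8, 0, 3],"rot":[-0.0, -0.1, 0.0],"claw":255}]
```

Emit:
jog_arm(
  commands=[
    {"travel": [-8,0,3],"rot": [0,0,0],"claw": 255},
    {"travel": [-7,1,3],"rot": [0.1,0,0],"claw": 255},
    {"travel": [-8,0,3],"rot": [0,0,0],"claw": 255},
    {"travel": [-8,0,3],"rot": [0,0,0],"claw": 255},
    {"travel": [-8,0,3],"rot": [0,0,0],"claw": 255},
  ],
)

```text
time: 30.05
tool_pos: [0.6341, 0.0744, 0.1336]
tcp_rot: [-2.013, -0.97, -1.396]
wrist_force: [-0.5, -0.3, -1.8]
width: 0.58
grip_force: 47.5
```

Emit:
jog_arm(
  commands=[
    {"travel": [-7,0,3],"rot": [0,-0.1,-0.1],"claw": 255},
    {"travel": [-8,0,2],"rot": [0,0,0],"claw": 255},
    {"travel": [-8,0,3],"rot": [0,0,0],"claw": 255},
    {"travel": [-8,-1,3],"rot": [0,0,0],"claw": 255},
    {"travel": [-8,0,3],"rot": [0,0,0],"claw": 255},
  ],
)

```text
time: 30.55
tool_pos: [0.6325, 0.0754, 0.0917]
tcp_rot: [-2.014, -0.972, -1.395]
wrist_force: [0.1, -0.3, -1.0]
width: 0.575
grip_force: 47.5
```

Emit:
jog_arm(
  commands=[
    {"travel": [-3,0,1],"rot": [0,0,0],"claw": 255},
    {"travel": [-2,0,1],"rot": [0,0,0],"claw": 255},
    {"travel": [-2,0,1],"rot": [0,0,0],"claw": 255},
    {"travel": [-1,0,0],"rot": [0,0,0],"claw": 255},
    {"travel": [-1,0,0],"rot": [0,0,0],"claw": 255},
  ],
)

```text
time: 31.05
tool_pos: [0.6326, 0.0749, 0.0833]
tcp_rot: [-2.014, -0.972, -1.396]
wrist_force: [-0.7, 0.7, -1.1]
width: 0.582
grip_force: 47.5
```

Run:
```python
from chk import *
heldcheck(0)
```

```text
underside [0.6277 0.0686 0.1154] axis [-0.    -0.002 -1.   ]
```

Emit:
jog_arm(
  commands=[
    {"travel": [-1,0,1],"rot": [0,0,0],"claw": 255},
    {"travel": [-1,0,0],"rot": [0,0,0],"claw": 255},
    {"travel": [-1,0,0],"rot": [0,0,0],"claw": 255},
    {"travel": [0,0,0],"rot": [0,0,0],"claw": 255},
    {"travel": [0,0,0],"rot": [0,0,0],"claw": 255},
  ],
)

```text
time: 31.55
tool_pos: [0.6326, 0.0751, 0.081]
tcp_rot: [-2.011, -0.972, -1.397]
wrist_force: [-1.6, 1.2, 5.3]
width: 0.577
grip_force: 47.9
```

Emit:
jog_arm(
  commands=[
    {"travel": [0,0,0],"rot": [0,0,0],"claw": 70},
    {"travel": [0,0,0],"rot": [0,0,0],"claw": 70},
    {"travel": [0,0,0],"rot": [0,0,0],"claw": 70},
    {"travel": [0,0,-10],"rot": [0,0,0],"claw": 70},
    {"travel": [0,0,-30],"rot": [0,0,0],"claw": 70},
  ],
)

```text
time: 32.05
tool_pos: [0.6083, 0.0465, 0.0933]
tcp_rot: [-2.012, -0.973, -1.392]
wrist_force: [0.4, 0.3, -0.0]
width: 0.727
grip_force: 0.0
```

Emit:
jog_arm(
  commands=[
    {"travel": [0,0,-30],"rot": [0,0,0],"claw": 70},
    {"travel": [20,0,-30],"rot": [0,0,0],"claw": 70},
    {"travel": [40,0,-20],"rot": [0,0,0],"claw": 70},
    {"travel": [45,0,0],"rot": [0,0,0],"claw": 80},
    {"travel": [45,0,0],"rot": [0,0,0],"claw": 80},
  ],
)

```text
time: 32.55
tool_pos: [0.5954, 0.0263, 0.2637]
tcp_rot: [-2.016, -0.969, -1.395]
wrist_force: [0.3, -0.3, 0.5]
width: 0.687
grip_force: 0.0
```

Run:
```python
from kin import *
d=cam('scene');c=cam('top','t7')
cv2.imwrite('pics/p4.png',np.vstack([cv2.resize(d['color'][120:260,330:540],(780,330)),cv2.resize(c['color'][130:210,110:330],(780,270))])[:600])
a=.1093+.003
jplan((.5202,.359,.215),target(0,a-np.pi/2),20,80,.04)
```

```text
q [-0.58  0.06  2.23  1.36  1.27 -0.68] goal [0.56 0.18 1.75 0.   1.21 0.45] res 0.0 model off mm [5.4 8.9 9.6]
load 0.65 end [0.5201 0.3589 0.2148] path [[0.592, 0.056, 0.268], [0.569, 0.13, 0.259], [0.542, 0.186, 0.249], [0.521, 0.228, 0.236], [0.511, 0.262, 0.224], [0.51, 0.297, 0.215], [0.518, 0.342, 0.213]]
[{"travel":[5, -23, 19],"rot":[4.7, -3.0, -0.1],"claw":80},{"travel":[4, -21, 18],"rot":[4.5, -3.2, -0.2],"claw":80},{"travel":[4, -19, 18],"rot":[4.1, -3.5, -0.4],"claw":80},{"travel":[5, -17, 16],"rot":[3.8, -3.6, -0.5],"claw":80},{"travel":[4, -16, 16],"rot":[3.5, -3.8, -0.7],"claw":80}]
[{"travel":[5, -14, 15],"rot":[3.0, -3.9, -0.7],"claw":80},{"travel":[4, -12, 14],"rot":[2.7, -4.1, -1.0],"claw":80},{"travel":[5, -10, 13],"rot":[2.3, -4.1, -1.0],"claw":80},{"travel":[5, -9, 13],"rot":[1.9, -4.2, -1.1],"claw":80},{"travel":[5, -7, 12],"rot":[1.5, -4.2, -1.2],"claw":80}]
[{"travel":[6, -5, 11],"rot":[1.1, -4.2, -1.3],"claw":80},{"travel":[7, -4, 10],"rot":[0.6, -4.2, -1.3],"claw":80},{"travel":[7, -2, 9],"rot":[0.2, -4.2, -1.5],"claw":80},{"travel":[9, -1, 8],"rot":[-0.2, -4.0, -1.4],"claw":80},{"travel":[10, 0, 7],"rot":[-0.6, -3.9, -1.5],"claw":80}]
[{"travel":[11, 1, 5],"rot":[-1.0, -3.8, -1.5],"claw":80},{"travel":[13, 3, 5],"rot":[-1.4, -3.6, -1.5],"claw":80},{"travel":[14, 3, 2],"rot":[-1.8, -3.4, -1.5],"claw":80},{"travel":[16, 4, 1],"rot":[-2.1, -3.2, -1.5],"claw":80},{"travel":[17, 4, -1],"rot":[-2.5, -2.9, -1.5],"claw":80}]
```

View pics/p4.png

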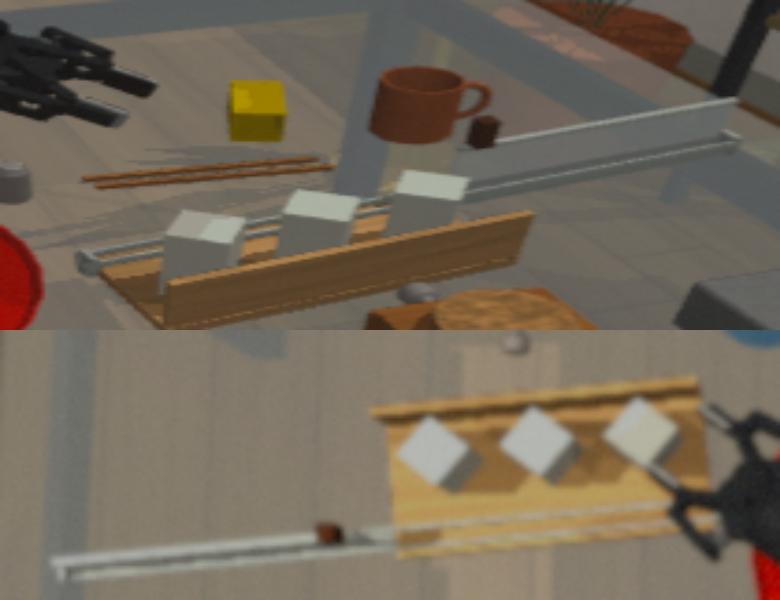

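All three cups sit level on the pegs, with tops at about (435,452), (540,442) and (640,432). The guard is open, handle at lower crop (330,533). Now I'll go to the handle.

Emit:
jog_arm(
  commands=[
    {"travel": [5,-23,19],"rot": [4.7,-3.0,-0.1],"claw": 80},
    {"travel": [4,-21,18],"rot": [4.5,-3.2,-0.2],"claw": 80},
    {"travel": [4,-19,18],"rot": [4.1,-3.5,-0.4],"claw": 80},
    {"travel": [5,-17,16],"rot": [3.8,-3.6,-0.5],"claw": 80},
    {"travel": [4,-16,16],"rot": [3.5,-3.8,-0.7],"claw": 80},
  ],
)

```text
time: 33.15
tool_pos: [0.5561, 0.1518, 0.2483]
tcp_rot: [-1.96, -1.293, -0.867]
wrist_force: [-0.3, -0.8, 0.1]
width: 0.685
grip_force: 0.0
```

Emit:
jog_arm(
  commands=[
    {"travel": [5,-14,15],"rot": [3.0,-3.9,-0.7],"claw": 80},
    {"travel": [4,-12,14],"rot": [2.7,-4.1,-1.0],"claw": 80},
    {"travel": [5,-10,13],"rot": [2.3,-4.1,-1.0],"claw": 80},
    {"travel": [5,-9,13],"rot": [1.9,-4.2,-1.1],"claw": 80},
    {"travel": [5,-7,12],"rot": [1.5,-4.2,-1.2],"claw": 80},
  ],
)

```text
time: 33.65
tool_pos: [0.5177, 0.2287, 0.2296]
tcp_rot: [-1.964, -1.616, -0.419]
wrist_force: [-0.8, 0.2, -0.7]
width: 0.688
grip_force: 0.0
```

Emit:
jog_arm(
  commands=[
    {"travel": [6,-5,11],"rot": [1.1,-4.2,-1.3],"claw": 80},
    {"travel": [7,-4,10],"rot": [0.6,-4.2,-1.3],"claw": 80},
    {"travel": [7,-2,9],"rot": [0.2,-4.2,-1.5],"claw": 80},
    {"travel": [9,-1,8],"rot": [-0.2,-4.0,-1.4],"claw": 80},
    {"travel": [10,0,7],"rot": [-0.6,-3.9,-1.5],"claw": 80},
  ],
)

```text
time: 34.15
tool_pos: [0.5057, 0.2859, 0.2108]
tcp_rot: [-2.012, -1.963, -0.102]
wrist_force: [0.7, -1.2, -0.9]
width: 0.686
grip_force: 0.0
```

Emit:
jog_arm(
  commands=[
    {"travel": [11,1,5],"rot": [-1.0,-3.8,-1.5],"claw": 80},
    {"travel": [13,3,5],"rot": [-1.4,-3.6,-1.5],"claw": 80},
    {"travel": [14,3,2],"rot": [-1.8,-3.4,-1.5],"claw": 80},
    {"travel": [16,4,1],"rot": [-2.1,-3.2,-1.5],"claw": 80},
    {"travel": [17,4,-1],"rot": [-2.5,-2.9,-1.5],"claw": 80},
  ],
)

```text
time: 34.65
tool_pos: [0.5171, 0.3595, 0.2086]
tcp_rot: [-2.086, -2.338, 0.012]
wrist_force: [0.5, -0.2, 0.1]
width: 0.686
grip_force: 0.0
```

Run:
```python
from kin import *
c=cv2.imread('pics/t7.png').astype(int);C=cam('top')
m=(c.sum(2)<170)[175:205,190:215];v,u=np.nonzero(m);print(len(u),onz(C,u.mean()+190,v.mean()+175,.135))
a=.112;s=monitor.read_state();print(s['tool_pos'])
jplan((.5202,.359,.109),target(0,a-np.pi/2),5,80)
```

```text
22 [0.51797634 0.35404702 0.135     ]
[0.51619341 0.36351165 0.20926336]
q [0.57 0.2  1.72 0.01 1.23 0.45] goal [ 0.56  0.28  1.81 -0.    1.04  0.45] res 0.0 model off mm [-0.5  0.2  2. ]
load 0.42 end [0.5202 0.3591 0.1092] path [[0.518, 0.364, 0.189], [0.52, 0.36, 0.128]]
[{"travel":[0, 2, 20],"rot":[-0.1, -0.0, 0.1],"claw":80},{"travel":[-1, 2, 21],"rot":[-0.1, -0.1, 0.0],"claw":80},{"travel":[-1, 0, 20],"rot":[-0.1, -0.0, 0.1],"claw":80},{"travel":[-2, 0, 20],"rot":[-0.1, -0.1, 0.0],"claw":80},{"travel":[-1, 0, 19],"rot":[-0.1, 0.0, 0.1],"claw":80}]
```

The handle matches. I'll descend, grip, and slide toward −y (tool −x).

Emit:
jog_arm(
  commands=[
    {"travel": [0,2,20],"rot": [-0.1,0,0.1],"claw": 80},
    {"travel": [-1,2,21],"rot": [-0.1,-0.1,0],"claw": 80},
    {"travel": [-1,0,20],"rot": [-0.1,0,0.1],"claw": 80},
    {"travel": [-2,0,20],"rot": [-0.1,-0.1,0],"claw": 80},
    {"travel": [-1,0,19],"rot": [-0.1,0,0.1],"claw": 80},
  ],
)

```text
time: 35.2
tool_pos: [0.5201, 0.3542, 0.1077]
tcp_rot: [-2.097, -2.335, 0.006]
wrist_force: [1.2, 0.4, 0.1]
width: 0.69
grip_force: 0.0
```

Emit:
jog_arm(
  commands=[
    {"travel": [0,0,0],"rot": [0,0,0],"claw": 255},
    {"travel": [0,0,0],"rot": [0,0,0],"claw": 255},
    {"travel": [0,0,0],"rot": [0,0,0],"claw": 255},
    {"travel": [0,0,0],"rot": [0,0,0],"claw": 255},
    {"travel": [0,0,0],"rot": [0,0,0],"claw": 255},
  ],
  force=25,
)

```text
time: 35.7
tool_pos: [0.5206, 0.3556, 0.1106]
tcp_rot: [-2.096, -2.336, 0.002]
wrist_force: [-4.4, -2.5, 2.5]
width: 0.205
grip_force: 29.5
```

Emit:
jog_arm(
  commands=[
    {"travel": [-10,0,0],"rot": [0,0,0],"claw": 255},
    {"travel": [-20,0,0],"rot": [0,0,0],"claw": 255},
    {"travel": [-20,0,0],"rot": [0,0,0],"claw": 255},
    {"travel": [-20,0,0],"rot": [0,0,0],"claw": 255},
    {"travel": [-20,0,0],"rot": [0,0,0],"claw": 255},
  ],
)

```text
time: 36.2
tool_pos: [0.5304, 0.266, 0.1106]
tcp_rot: [-2.096, -2.335, -0.001]
wrist_force: [-4.5, 0.9, 3.3]
width: 0.205
grip_force: 29.5
```

Run:
```python
from kin import *
s=monitor.read_state();R=Ro.from_rotvec(s['tcp_rot']);print(s['tool_pos'],R.as_matrix().round(3))
print(R.inv().apply(np.array([.5557,.0354,.1095])-s['tool_pos']).round(4))
```

```text
[0.53042551 0.26595779 0.11055882] [[-0.108  0.994 -0.002]
 [ 0.994  0.108  0.003]
 [ 0.003 -0.002 -1.   ]]
[-0.2319  0.0003  0.0004]
```

Emit:
jog_arm(
  commands=[
    {"travel": [-25,0,0],"rot": [0,0,0],"claw": 255},
    {"travel": [-25,0,0],"rot": [0,0,0],"claw": 255},
    {"travel": [-25,0,0],"rot": [0,0,0],"claw": 255},
    {"travel": [-25,0,0],"rot": [0,0,0],"claw": 255},
    {"travel": [-25,0,0],"rot": [0,0,0],"claw": 255},
  ],
)

```text
time: 36.7
tool_pos: [0.5441, 0.1412, 0.1105]
tcp_rot: [-2.097, -2.336, -0.001]
wrist_force: [-2.8, 1.8, 3.5]
width: 0.205
grip_force: 29.6
```

Emit:
jog_arm(
  commands=[
    {"travel": [-25,0,0],"rot": [0,0,0],"claw": 255},
    {"travel": [-25,0,0],"rot": [0,0,0],"claw": 255},
    {"travel": [-20,0,0],"rot": [0,0,0],"claw": 255},
    {"travel": [-15,0,0],"rot": [0,0,0],"claw": 255},
    {"travel": [-8,0,0],"rot": [0,0,0],"claw": 255},
  ],
)

```text
time: 37.2
tool_pos: [0.5544, 0.048, 0.1105]
tcp_rot: [-2.099, -2.335, 0.0]
wrist_force: [-4.3, -0.1, 5.9]
width: 0.204
grip_force: 29.9
```

Emit:
jog_arm(
  commands=[
    {"travel": [-3,0,0],"rot": [0,0,0],"claw": 255},
    {"travel": [-3,0,0],"rot": [0,0,0],"claw": 255},
    {"travel": [-3,0,0],"rot": [0,0,0],"claw": 255},
    {"travel": [-2,0,0],"rot": [0,0,0],"claw": 255},
    {"travel": [-2,0,0],"rot": [0,0,0],"claw": 255},
  ],
)

```text
time: 37.7
tool_pos: [0.5557, 0.0362, 0.1105]
tcp_rot: [-2.097, -2.336, -0.0]
wrist_force: [-4.7, 0.8, 6.4]
width: 0.202
grip_force: 29.9
```

Emit:
jog_arm(
  commands=[
    {"travel": [-2,0,0],"rot": [0,0,0],"claw": 255},
    {"travel": [-2,0,0],"rot": [0,0,0],"claw": 255},
    {"travel": [-1,0,0],"rot": [0,0,0],"claw": 255},
    {"travel": [-1,0,0],"rot": [0,0,0],"claw": 255},
    {"travel": [-1,0,0],"rot": [0,0,0],"claw": 255},
  ],
)

```text
time: 38.2
tool_pos: [0.5564, 0.0293, 0.1105]
tcp_rot: [-2.097, -2.337, 0.0]
wrist_force: [-4.2, 1.8, 6.0]
width: 0.202
grip_force: 29.9
```

Emit:
jog_arm(
  commands=[
    {"travel": [-1,0,0],"rot": [0,0,0],"claw": 255},
    {"travel": [-1,0,0],"rot": [0,0,0],"claw": 255},
    {"travel": [-1,0,0],"rot": [0,0,0],"claw": 255},
    {"travel": [-1,0,0],"rot": [0,0,0],"claw": 255},
    {"travel": [-1,0,0],"rot": [0,0,0],"claw": 255},
  ],
)

```text
time: 38.7
tool_pos: [0.5566, 0.0274, 0.1105]
tcp_rot: [-2.096, -2.332, -0.006]
wrist_force: [-5.2, 14.3, 7.4]
width: 0.204
grip_force: 29.9
```

Shut stop reached: 14 N after 330 mm of travel. I'll release narrowly, so as not to touch the cups, and lift.

Emit:
jog_arm(
  commands=[
    {"travel": [0,0,0],"rot": [0,0,0],"claw": 130},
    {"travel": [0,0,0],"rot": [0,0,0],"claw": 130},
    {"travel": [0,0,0],"rot": [0,0,0],"claw": 130},
    {"travel": [0,0,-20],"rot": [0,0,0],"claw": 130},
    {"travel": [0,0,-40],"rot": [0,0,0],"claw": 130},
  ],
)

```text
time: 39.2
tool_pos: [0.5537, 0.0242, 0.1657]
tcp_rot: [-2.093, -2.331, 0.01]
wrist_force: [0.0, -0.4, 0.1]
width: 0.488
grip_force: 0.0
```

Emit:
jog_arm(
  commands=[
    {"travel": [0,0,-40],"rot": [0,0,0],"claw": 130},
    {"travel": [-20,-20,-40],"rot": [0,0,0],"claw": 130},
    {"travel": [-45,-20,-10],"rot": [0,0,0],"claw": 130},
    {"travel": [-45,-20,0],"rot": [0,0,0],"claw": 130},
    {"travel": [-45,-20,0],"rot": [0,0,0],"claw": 130},
  ],
)

```text
time: 39.7
tool_pos: [0.4942, -0.1398, 0.2604]
tcp_rot: [2.097, 2.339, -0.0]
wrist_force: [0.3, -0.4, -0.4]
width: 0.492
grip_force: 0.0
```

Emit:
jog_arm(
  commands=[
    {"travel": [-45,0,0],"rot": [0,0,0],"claw": 130},
    {"travel": [-45,0,0],"rot": [0,0,0],"claw": 130},
    {"travel": [-30,0,0],"rot": [0,0,0],"claw": 130},
    {"travel": [0,0,0],"rot": [0,0,0],"claw": 130},
    {"travel": [0,0,0],"rot": [0,0,0],"claw": 130},
  ],
)

```text
time: 40.2
tool_pos: [0.5068, -0.258, 0.2585]
tcp_rot: [-2.098, -2.333, 0.001]
wrist_force: [0.2, 0.2, 0.0]
width: 0.49
grip_force: 0.0
```

Run:
```python
from kin import *
d=cam('scene');c=cam('top','t8')
cv2.imwrite('pics/end.png',np.vstack([cv2.resize(d['color'][120:260,320:540],(780,330)),cv2.resize(c['color'][130:210,110:330],(780,270))]))
for n in('top0',):
    x=cv2.absdiff(cv2.imread('pics/top0.png'),c['color']).max(2)
    for nm,(u,v) in dict(bowl=(325,120),dish=(471,198),jar=(471,233),mug=(192,241),shaker=(315,231),chop=(262,228),yellow=(234,260),purple=(397,282)).items(): print(nm,x[v-12:v+12,u-12:u+12].mean().round(1))
```

```text
bowl 4.2
dish 35.8
jar 19.4
mug 7.6
shaker 4.8
chop 5.5
yellow 9.7
purple 12.9
```

View pics/end.png

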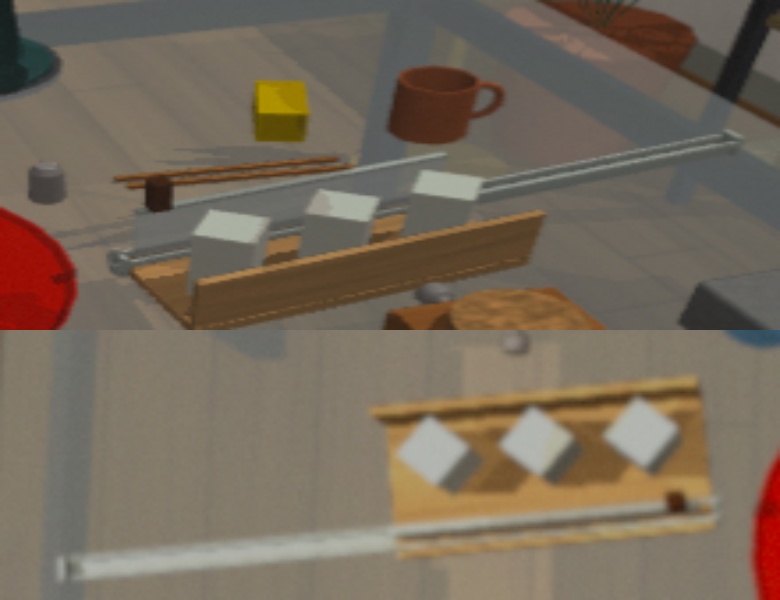

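All three cups are on their pegs, the guard is shut with its handle at lower crop (676,500), and the bystanders are where they were. The dish and jar pixel differences come from the arm's shadow, since the arm never went near them. Handing in.

```bash
python3 -c "
from workcell import workorder
print(workorder.finish_job())"
```

```text
the job is handed in; nothing more can be done
None
```

The job is handed in: all three tumblers are mouth down on their own pegs and the guard is slid open and back fully shut; the hand-in returned no verdict, and I set the dish's and jar's changed look in the last top picture down to the arm's shadow without checking.

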